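# Find the socket that fits the rotor nut

### The arm

A 6-joint arm with a two-finger parallel gripper is mounted at the origin on the work surface. World frame = base frame: x ahead of the robot, y to its left, z up, the work surface at z = 0. Lengths are in m, angles in rad, forces in N, time in s.
With the tool pointing down it reaches from about 0.275 to 0.725 m from the base axis. Payload 15.9 kg.
Tool frame: the origin (TCP) lies between the finger pads; the fingertips stand 11 mm ahead of it and the grasp point (between the pads) lies 8 mm behind it (r.tips_ahead is the z of the fingertips in the tool frame, in m); z points along the fingers, y is the direction in which the jaws open and shut (so a half turn about z gives the same grasp; the last joint's range is limited). The gripper opens to 85 mm and grips with 20 to 120 N. Pads are 22 mm wide; open, the fingers measure 114 mm over their backs; the gripper's body (76 mm by 85 mm) begins 54 mm behind the grasp point. The pads swing forward as they close: fully open they stand 13 mm farther back than shut.
Start: joints at [1.307, 0.213, -0.034, 1.323, 0, 1.571], TCP at [0.13, 0.483, 0.21] pointing down, gripper open.
Joint ranges: [-2.98, 2.98], [-0.74, 1.72], [-1.14, 1.35], [-2.1, 2.04], [-1.57, 1.44], [-3.14, 3.14]. Speed limits (rad/s): [1.89, 1.89, 2.39, 2.57, 3.14, 3.14].

### API

Orientations are given as a unit quaternion [x, y, z, w].
In Python, from cell import telemetry, optics, r, models gives the robot as it stands.
- The arm moves only by the tool carry_out, never from a script. Its arguments are lists of equal length, an entry for each row: "delta_pos": the shift along the tool's x, y, z each as a share of 0.02 m, from -1 to 1, a list of three; "twist": the turn about the tool's z as a share of 45 degrees, from -1 to 1. A call has 1 to 8 rows; each row shifts and turns the pose as measured when the row begins, along the tool's axes as they then stand; what a row does not reach is not made up. A row lasts 1/10 s, in which the tool goes at most 50 mm and 8.59 degrees, less where a joint would pass 70% of its speed; a pose out of reach is approached as far as the arm can. A call with a number of a shift or a turn outside -1 to 1 is refused whole. A call with a gripper value outside its range is refused whole. "fingers" is the opening, from 0 (shut) to 1 (fully open), set as the call begins (left out, the last holds). The fingers move at their own pace and stop on an object; "grip_force" is the grip in N (left out, the last holds). Time passes only in rows, so rows that do not move let the fingers close. It gives the time, the measured TCP pose, the force and the opening at its end, in the units of the state.
- telemetry.read_state(): the state, without advancing time (a new reading comes with each control period).
- optics.snapshot(name): name is "scene" or "side" or "wrist"; returns (picture, depth): 480x640x3 uint8, red, green, blue; 480x640 float32, m along the optical axis (not along the pixel's ray), 0 where there is no reading.
- optics.calibration(name): a dict with "fov_y" (degrees; the focal length in pixels is half the picture's height over the tangent of half this angle, whatever the lens; pixels are square), "cx", "cy" (the principal point, pixels), "pose" (4x4, takes a point from camera to world coordinates); the wrist camera has in their place "hand_eye" (4x4, takes a point from camera to tool coordinates, whose origin is the TCP and whose axes are the flange's). Camera axes: x right, y up, looking along -z (the intrinsics and any distortion apply to the point x, -y, -z); pixel columns grow to the right and rows downward; lengths in m; the calibration is good to about 2 mm. A picture is of the moment at which its call begins: read the wrist's pose just before it. calibration takes no time and is no camera call.
- r.close_job(): hands the job in, once; it reports no verdict.
Trained networks look in the newest picture that a camera, given by its name, has taken for a name from the list of things; names that differ only in an ending like _2 or _b are one class to them, and where a whole thing is asked for, a point or a joint stands for the part that bears it (a point fixed in the world has none). Each returns a list of dicts, best first, with "p" (0 to 1); they miss things now and then, are a little off and sometimes report something else, mostly with a low value. They report only what shows in the picture. A call takes as long as a camera call.
- models.look_for(camera, thing): "extent" ([centre column, centre row, width, height] in pixels, round what is visible of it).
- models.mark_of(camera, thing): "uv" ([column, row] in pixels: a listed point, or the origin of a listed thing).
The state is a dict: "time": time; "joint_pos": joint angles; "dq": joint speeds; "tau": joint torques, N m; "tool_pos": TCP position; "orientation": TCP orientation; "contact_force": force on the tool from outside, world axes, zero at the start; "torque": the same for the moment, N m; "opening": finger opening in m.
Only numpy, scipy, OpenCV 4.12 (cv2) and the standard library are available. Lean on these libraries where they do the work, as an engineer would, in place of code of your own. Each camera call takes 0.05 s, during which the arm holds its last target.

### The job

The rotor on the centrifuge is held by a brass hex nut set in a black collar, and only one of the three look-alike sockets in the blue block fits that nut: lift them out by their square adapters and try them on it, standing any that do not fit back upright in a pocket of the block. Finish with the socket that fits pushed fully down over the nut, foot against the rotor, still gripped in the gripper: do not let go of it. Leave everything else on the bench where it is.

Things in the scene. Friction and masses are not known exactly. Their poses are not given: they have to be found in the camera images.
- centrifuge: fixed white centrifuge base without its lid, 180 x 180 mm, 35 mm high, with an open grey rim (150 mm across, top 57 mm above the bench) round the spindle; origin on the bench under its centre, z up. The rotor mounted on it stands on its centre, locked so that it cannot turn
- seat (a point): point on the vertical axis of the nut of the mounted rotor, at the flat bottom of the collar recess (80 mm above the bench): the foot of a fully seated socket comes to this point
- rotor_a: one of three fixed silver rotors, 108 mm across, z up, origin at the centre of the underside (50 mm above the bench), with an upright brass hex nut on its axis. One of the three (it varies which) is mounted on the centrifuge, the other two are spares on grey stands at the sides. One pair of the nut's flats is square to the rotor's x axis, repeating every 60 degrees
- rotor_b: rotor like rotor_a in shape. Its flat top is 30 mm above the origin; from it the nut rises 16 mm (last 3 mm chamfered), inside a black round collar 8 mm high, 48 mm in outer diameter. The nuts are 13, 18 and 23 mm across flats, one size per rotor, and the bore of the collar just clears the nose of the matching socket
- rotor_c: rotor like rotor_a in shape. A socket too big for the nut of any rotor lands on the collar and stays 8 mm above the seat; one too small, or turned wrongly, lands on the nut and stays 12 to 16 mm above the seat
- block: fixed blue socket block, 160 x 160 mm, 33 mm high, origin on the bench under its centre, z up; four round pockets 38 mm wide, 23 mm deep (pocket floor 10 mm above the bench), at x = +-40 mm, y = +-40 mm in its frame; one pocket starts empty
- block_hole0 (a point): centre of the mouth of a pocket of the block, 33 mm above the bench
- block_hole1 (a point): centre of the mouth of a pocket of the block, 33 mm above the bench
- block_hole2 (a point): centre of the mouth of a pocket of the block, 33 mm above the bench
- block_hole3 (a point): centre of the mouth of a pocket of the block, 33 mm above the bench
- socket_1: loose steel socket, 95 mm tall, about 0.16 kg, z up, origin at the centre of its foot, one of three that look alike as they stand in the pockets (which stands where varies). From the foot: nose to 24 mm, shoulder 44 mm across from 24 to 50 mm, then a dark square adapter 16 x 16 mm from 50 to 95 mm, the part to grip, its faces square to the socket's x and y axes
- socket_2: socket like socket_1. The nose of a socket is 23, 29 or 35 mm across, with an open hex bore 24 mm deep and 15.5, 20.5 or 25.5 mm across flats, to suit a nut 2.5 mm smaller; which socket has which is not marked, and the nose is hidden in the pocket
- socket_3: socket like socket_1. In each socket one pair of flats of the bore is square to its x axis, repeating every 60 degrees; the bore goes over its nut when turned to within about 10 degrees of the nut
- vial: loose amber jar with blue cap, 38 mm wide, 75 mm tall, between the block and the centrifuge; origin under its centre; a bystander
- beaker: loose white cup, 48 mm wide, 60 mm tall; origin under its centre; a bystander
- bottle: loose glass bottle with blue cap, 72 mm wide, 160 mm tall, at the back; origin under its centre; a bystander
- tip_box: loose blue pipette tip box, 85 x 120 mm, 58 mm tall, at the back; origin under its centre; a bystander
- dishes: loose stack of four clear dishes, 90 mm wide, 60 mm tall, at the back; origin under its centre; a bystander

How it is judged:
On the way:
1. a socket is lifted out of the block in the gripper (((z of socket_1 in the frame of block above 0.045 m and contact force between the fingers and socket_1 above 2 N) or (z of socket_2 in the frame of block above 0.045 m and contact force between the fingers and socket_2 above 2 N) or (z of socket_3 in the frame of block above 0.045 m and contact force between the fingers and socket_3 above 2 N))), for 0.1 s.
At the end, for the whole second after the job is handed in: one socket is fully down over the mounted rotor's nut (foot within 4 mm of the seat in height and sideways, upright within 0.08 rad, at rest), gripped with more than 3 N; the other two stand upright (within 0.1 rad) on pocket floors of the block, free of the fingers (((horizontal distance between socket_1 and seat below 0.004 m and z of socket_1 in the frame of seat between -0.004 and 0.004 m and angle between socket_1's own z axis and vertical below 0.08 rad and contact force between the fingers and socket_1 above 3 N and linear speed of socket_1 below 0.02 m/s and z of socket_2 in the frame of block between 0.006 and 0.014 m and x of socket_2 in the frame of block between -0.06 and 0.06 m and y of socket_2 in the frame of block between -0.06 and 0.06 m and angle between each of socket_2, socket_3's own z axis and vertical below 0.1 rad and contact force between the fingers and socket_2 below 0.5 N and z of socket_3 in the frame of block between 0.006 and 0.014 m and x of socket_3 in the frame of block between -0.06 and 0.06 m and y of socket_3 in the frame of block between -0.06 and 0.06 m and contact force between the fingers and socket_3 below 0.5 N) or (horizontal distance between socket_2 and seat below 0.004 m and z of socket_2 in the frame of seat between -0.004 and 0.004 m and angle between socket_2's own z axis and vertical below 0.08 rad and contact force between the fingers and socket_2 above 3 N and linear speed of socket_2 below 0.02 m/s and z of socket_1 in the frame of block between 0.006 and 0.014 m and x of socket_1 in the frame of block between -0.06 and 0.06 m and y of socket_1 in the frame of block between -0.06 and 0.06 m and angle between each of socket_1, socket_3's own z axis and vertical below 0.1 rad and contact force between the fingers and socket_1 below 0.5 N and z of socket_3 in the frame of block between 0.006 and 0.014 m and x of socket_3 in the frame of block between -0.06 and 0.06 m and y of socket_3 in the frame of block between -0.06 and 0.06 m and contact force between the fingers and socket_3 below 0.5 N) or (horizontal distance between socket_3 and seat below 0.004 m and z of socket_3 in the frame of seat between -0.004 and 0.004 m and angle between socket_3's own z axis and vertical below 0.08 rad and contact force between the fingers and socket_3 above 3 N and linear speed of socket_3 below 0.02 m/s and z of socket_1 in the frame of block between 0.006 and 0.014 m and x of socket_1 in the frame of block between -0.06 and 0.06 m and y of socket_1 in the frame of block between -0.06 and 0.06 m and angle between each of socket_1, socket_2's own z axis and vertical below 0.1 rad and contact force between the fingers and socket_1 below 0.5 N and z of socket_2 in the frame of block between 0.006 and 0.014 m and x of socket_2 in the frame of block between -0.06 and 0.06 m and y of socket_2 in the frame of block between -0.06 and 0.06 m and contact force between the fingers and socket_2 below 0.5 N))); the arm keeps its last pose, push and grip.
It fails at once if the vial is moved by more than 30 mm or tipped over (distance of vial from where it was at the start of the episode above 0.03 m or angle between vial's own z axis and vertical above 0.5 rad).
It fails at once if the beaker is moved by more than 30 mm or tipped over (distance of beaker from where it was at the start of the episode above 0.03 m or angle between beaker's own z axis and vertical above 0.5 rad).
It fails at once if the bottle is moved by more than 30 mm or tipped over (distance of bottle from where it was at the start of the episode above 0.03 m or angle between bottle's own z axis and vertical above 0.5 rad).
It fails at once if the tip_box is moved by more than 30 mm or tipped over (distance of tip_box from where it was at the start of the episode above 0.03 m or angle between tip_box's own z axis and vertical above 0.5 rad).
It fails at once if the dishes is moved by more than 30 mm or tipped over (distance of dishes from where it was at the start of the episode above 0.03 m or angle between dishes's own z axis and vertical above 0.5 rad).
It also fails if it takes over 72 s, if anything falls off the work surface, if the arm or the gripper's body presses on something with over 40 N, if the wrist force passes 120 N, or if a joint passes its speed limit or range.

## Working session

There is one attempt and no reset: what is moved stays moved. The work goes in short steps, Python scripts to look and compute and a tool call to move; the robot and the scene stay as the last step left them, time stands still between calls to the robot, and variables do not carry over. Pictures are saved under pics/ and viewed, and the job is handed in when it is done.

Besides the shell and the picture viewer there is one more tool, called after "Call:" as name(argument=value, ...), one argument or row to a line, values as JSON. carry_out: Moves the arm, as the interface text tells. Its arguments: {"type":"object","properties":{"delta_pos":{"type":"array","items":{"type":"array","items":{"type":"number","minimum":-1,"maximum":1}}},"twist":{"type":"array","items":{"type":"number","minimum":-1,"maximum":1}},"fingers":{"type":"number"},"grip_force":{"type":"number"}},"required":["delta_pos","twist"]}

```bash
mkdir -p pics; ls
python3 - <<'E'
from cell import telemetry, optics, r, models
import cv2,numpy as np
np.set_printoptions(precision=4,suppress=True)
print(telemetry.read_state())
for n in ["scene","side","wrist"]:
    im,d=optics.snapshot(n); cv2.imwrite(f"pics/{n}0.png",im[:,:,::-1]); np.save(f"pics/{n}0.npy",d)
    print(n,optics.calibration(n))
print(telemetry.read_state()["time"])
E
```

```text
pics
{'time': 0.0, 'joint_pos': array([ 1.307 ,  0.2134, -0.035 ,  1.3235,  0.    ,  1.5708]), 'dq': array([-0.0003, -0.0017,  0.0025, -0.0026, -0.0012,  0.0002]), 'tau': array([  0.0021, -68.6142,  48.7126,   0.0173,   0.0004,   0.    ]), 'tool_pos': array([0.1303, 0.4824, 0.2094]), 'orientation': array([ 0.1316,  0.9913, -0.0006, -0.0001]), 'contact_force': array([-0.477 , -0.4334,  0.0253]), 'torque': array([0.0141, 0.0052, 0.0369]), 'opening': 0.08562619982852399}
scene {'fov_y': 51.60456220852005, 'cx': 317.77559894194883, 'cy': 231.2534638235608, 'pose': array([[ 0.8683, -0.4223,  0.2601,  0.8892],
       [ 0.4958,  0.7258, -0.4769, -0.5642],
       [ 0.0126,  0.5431,  0.8396,  1.0843],
       [ 0.    ,  0.    ,  0.    ,  1.    ]])}
side {'fov_y': 47.12390092819729, 'cx': 321.9638785882723, 'cy': 230.43893450428922, 'pose': array([[ 0.9179,  0.2121, -0.3353,  0.1092],
       [-0.3963,  0.5292, -0.7502, -1.0234],
       [ 0.0183,  0.8215,  0.5699,  0.8634],
       [ 0.    ,  0.    ,  0.    ,  1.    ]])}
wrist {'fov_y': 68.43304781014379, 'cx': 328.61986377197695, 'cy': 239.3726562498897, 'hand_eye': array([[ 0.0002,  0.9654,  0.2607,  0.0657],
       [ 1.    ,  0.0002, -0.0015, -0.0011],
       [-0.0015,  0.2607, -0.9654, -0.1639],
       [ 0.    ,  0.    ,  0.    ,  1.    ]])}
0.15
```

View pics/scene0.png

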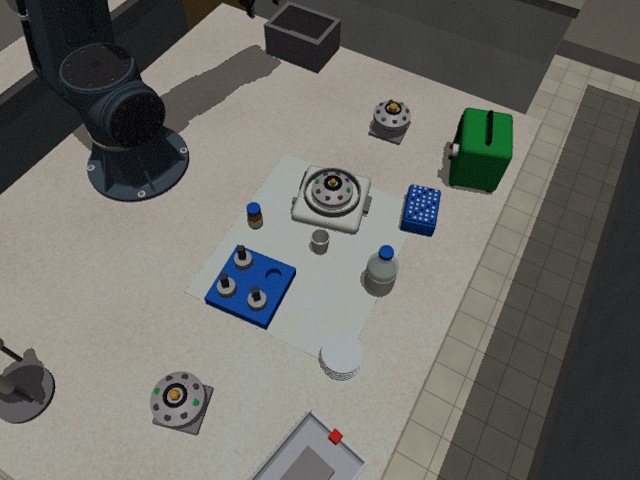

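View pics/side0.png

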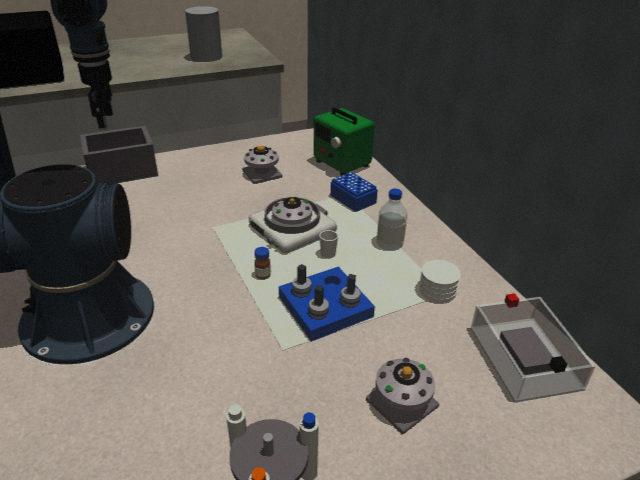

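View pics/wrist0.png

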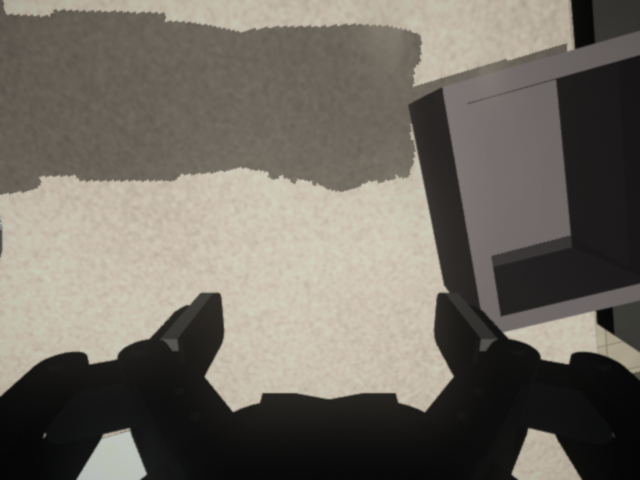

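```bash
cat > h.py <<'E'
from cell import telemetry, optics, r, models
import cv2,numpy as np
from scipy.spatial.transform import Rotation as R
np.set_printoptions(precision=4,suppress=True)
def K(n):
    c=optics.calibration(n); f=240/np.tan(np.radians(c["fov_y"])/2); return f,c["cx"],c["cy"]
def pose(n,st=None):
    c=optics.calibration(n)
    if n!="wrist": return c["pose"]
    st=st or telemetry.read_state()
    T=np.eye(4);T[:3,:3]=R.from_quat(st["orientation"]).as_matrix();T[:3,3]=st["tool_pos"]
    return T@c["hand_eye"]
def ray(n,uv,P):
    f,cx,cy=K(n); d=np.array([(uv[0]-cx)/f,-(uv[1]-cy)/f,-1.]); return P[:3,3],P[:3,:3]@d
def atz(n,uv,P,z):
    o,d=ray(n,uv,P); return o+d*(z-o[2])/d[2]
def proj(n,p,P):
    f,cx,cy=K(n); q=P[:3,:3].T@(np.asarray(p)-P[:3,3]); return np.array([cx+f*q[0]/-q[2],cy-f*q[1]/-q[2]])
def cloud(n,d,P):
    f,cx,cy=K(n); v,u=np.mgrid[:480,:640]
    q=np.stack([(u-cx)/f*d,-(v-cy)/f*d,-d],-1); return q@P[:3,:3].T+P[:3,3]
def shot(n,name):
    st=telemetry.read_state(); im,d=optics.snapshot(n); cv2.imwrite(f"pics/{name}.png",im[:,:,::-1]); np.save(f"pics/{name}.npy",d); P=pose(n,st); np.save(f"pics/{name}_P.npy",P); return im,d,P
def tri(obs):
    A=np.zeros((3,3));b=np.zeros(3)
    for o,d in obs:
        d=d/np.linalg.norm(d);M=np.eye(3)-np.outer(d,d);A+=M;b+=M@o
    return np.linalg.solve(A,b)
E
python3 - <<'E'
from h import *
obs={}
for n in ["scene","side"]:
    d=np.load(f"pics/{n}0.npy");P=pose(n);C=cloud(n,d,P)
    for t in ["centrifuge","seat","socket_1","block","vial","beaker","bottle"]:
        for k in (["mark_of"] if t in("seat","block","centrifuge") else ["look_for"]):
            for o in getattr(models,k)(n,t)[:4]:
                if o["p"]<.3: continue
                uv=o.get("uv",o.get("extent"))
                u,v=int(uv[0]),int(uv[1])
                print(n,t,k,round(o["p"],2),np.round(uv),C[v,u], atz(n,uv[:2],P,{"seat":.08,"block":0,"centrifuge":0}.get(t,.06)))
print(telemetry.read_state()["time"])
E
```

```text
scene centrifuge mark_of 0.9 [330. 200.] [0.555  0.1094 0.0702] [0.5329 0.1548 0.    ]
scene seat mark_of 0.61 [329. 187.] [0.5342 0.1356 0.0854] [0.5354 0.1385 0.08  ]
scene socket_1 look_for 0.91 [241. 259.  16.  23.] [ 0.4566 -0.1438  0.0706] [ 0.4543 -0.141   0.06  ]
scene socket_1 look_for 0.84 [226. 287.  18.  22.] [ 0.4653 -0.2219  0.0635] [ 0.4656 -0.2201  0.06  ]
scene socket_1 look_for 0.66 [259. 297.  20.  26.] [ 0.5484 -0.2092  0.0805] [ 0.5443 -0.2029  0.06  ]
scene socket_1 look_for 0.59 [421. 211.  39.  48.] [0.7672 0.2045 0.0569] [0.7683 0.2018 0.06  ]
scene block mark_of 0.91 [251. 288.] [ 0.5321 -0.2086  0.1028] [ 0.4963 -0.172   0.    ]
scene block mark_of 0.71 [258. 223.] [ 0.4167 -0.0179  0.0303] [ 0.4051 -0.0043  0.    ]
scene vial look_for 0.59 [255. 216.  14.  27.] [ 0.4138 -0.0216  0.0642] [ 0.4135 -0.0201  0.06  ]
scene beaker look_for 0.71 [321. 242.  16.  32.] [0.5758 0.0237 0.0044] [ 0.5938 -0.0055  0.06  ]
scene bottle look_for 0.72 [341. 358.  40.  51.] [ 0.771  -0.2318  0.0579] [ 0.7728 -0.2336  0.06  ]
scene bottle look_for 0.71 [383. 272.  39.  53.] 
[... 491 characters left out ...]
605 -0.127   0.06  ]
side socket_1 look_for 0.59 [351. 293.  20.  33.] [ 0.5422 -0.2131  0.0622] [ 0.5449 -0.2119  0.06  ]
side socket_1 look_for 0.39 [328. 243.  20.  34.] [ 0.5764 -0.0106  0.052 ] [ 0.5729 -0.0224  0.06  ]
side block mark_of 0.87 [324. 308.] [ 0.4731 -0.2288  0.0582] [ 0.4995 -0.1739  0.    ]
side block mark_of 0.74 [350. 309.] [ 0.5351 -0.2311  0.0326] [ 0.5517 -0.2003  0.    ]
side vial look_for 0.74 [261. 263.  17.  31.] [ 0.3992 -0.0232  0.0527] [ 0.3965 -0.0354  0.06  ]
side beaker look_for 0.56 [325. 244.  18.  29.] [ 0.5721 -0.0082  0.0484] [ 0.5656 -0.0236  0.06  ]
side bottle look_for 0.62 [391. 221.  30.  60.] [ 0.7396 -0.0382  0.0949] [0.7686 0.0054 0.06  ]
0.85
```

Call:
carry_out(
  delta_pos=[
    [-1, -0.47, 0],
    [-1, -0.47, 0],
    [-1, -0.47, 0],
    [-1, -0.47, 0],
    [-1, -0.47, 0],
    [-1, -0.47, 0],
    [-1, -0.47, 0],
    [-1, -0.47, 0],
  ],
  twist=[0, 0, 0, 0, 0, 0, 0, 0],
)

```text
time: 1.65
tool_pos: [0.2683, 0.3657, 0.2097]
orientation: [0.129, 0.992, 0.0, -0.0]
contact_force: [0.4, 0.3, 0.1]
opening: 0.0852
```

Call:
carry_out(
  delta_pos=[
    [-1, -0.47, 0],
    [-1, -0.47, 0],
    [-1, -0.47, 0],
    [-1, -0.47, 0],
    [-1, -0.47, 0],
    [-1, -0.47, 0],
    [-1, -0.47, 0],
    [-1, -0.47, 0],
  ],
  twist=[0, 0, 0, 0, 0, 0, 0, 0],
)

```text
time: 2.45
tool_pos: [0.409, 0.2466, 0.2102]
orientation: [0.129, 0.992, 0.001, 0.0]
contact_force: [0.4, 0.2, -0.1]
opening: 0.0854
```

Call:
carry_out(
  delta_pos=[
    [-1, -0.47, 0],
    [-1, -0.47, 0],
    [-1, -0.47, 0],
    [-1, -0.47, 0],
    [-1, -0.47, 0],
    [-1, -0.47, 0],
    [-0.8, -0.4, 0],
    [0, 0, 0],
  ],
  twist=[0, 0, 0, 0, 0, 0, 0, 0],
)

```text
time: 3.25
tool_pos: [0.5301, 0.143, 0.21]
orientation: [0.13, 0.991, 0.001, 0.001]
contact_force: [-0.9, 0.5, -1.0]
opening: 0.0855
```

Run:
```python
from h import *
print(telemetry.read_state()["tool_pos"])
im,d,P=shot("wrist","w1")
C=cloud("wrist",d,P)
for o in models.mark_of("wrist","seat")[:3]:
    print(o, atz("wrist",o["uv"],P,.08))
print(telemetry.read_state()["time"])
```

```text
[0.5301 0.143  0.21  ]
3.35
```

View pics/w1.png

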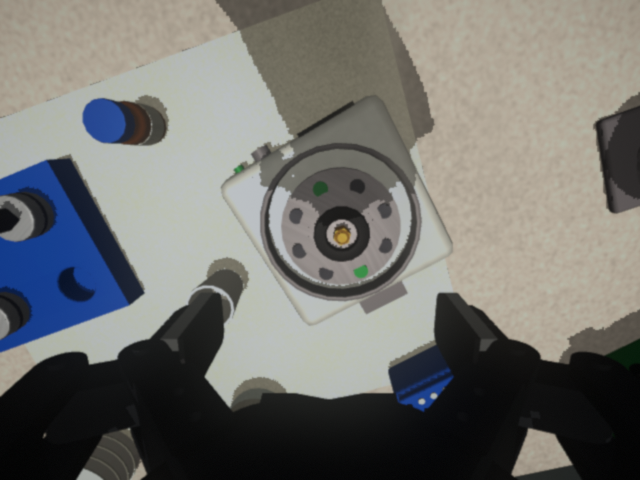

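Run:
```python
from h import *
im=cv2.imread("pics/w1.png");d=np.load("pics/w1.npy");P=np.load("pics/w1_P.npy")
c=im[195:275,300:385]; cv2.imwrite("pics/w1c.png",cv2.resize(c,None,fx=7,fy=7,interpolation=cv2.INTER_CUBIC))
print(atz("wrist",(342,235),P,.096),atz("wrist",(342,235),P,.088))
C=cloud("wrist",d,P)
print(C[235,335:360,2]); print(C[235,310:376,2])
# outer edge of collar fit: z around .088
m=(abs(C[...,2]-.088)<.003)&(np.hypot(C[...,0]-.53,C[...,1]-.14)<.04)
print(m.sum(),C[m].mean(0), C[m].min(0),C[m].max(0))
```

```text
[0.5384 0.1517 0.096 ] [0.5405 0.1515 0.088 ]
[0.0942 0.094  0.0963 0.0955 0.097  0.0964 0.0948 0.0949 0.0964 0.0964
 0.0939 0.096  0.0951 0.0945 0.0933 0.0926 0.0805 0.0785 0.0815 0.0805
 0.08   0.0795 0.0864 0.0882 0.0887]
[0.0794 0.0818 0.0798 0.0803 0.0871 0.0878 0.0875 0.0886 0.0881 0.0873
 0.0861 0.0879 0.088  0.0875 0.0882 0.0875 0.08   0.079  0.0792 0.0799
 0.0816 0.0801 0.0792 0.0814 0.0942 0.0942 0.094  0.0963 0.0955 0.097
 0.0964 0.0948 0.0949 0.0964 0.0964 0.0939 0.096  0.0951 0.0945 0.0933
 0.0926 0.0805 0.0785 0.0815 0.0805 0.08   0.0795 0.0864 0.0882 0.0887
 0.0875 0.0884 0.0876 0.0881 0.0878 0.0869 0.0875 0.0878 0.0901 0.0874
 0.0805 0.08   0.0809 0.0797 0.0803 0.0789]
1728 [0.5395 0.1512 0.0878] [0.5164 0.1274 0.0851] [0.5645 0.1745 0.0907]
```

View pics/w1c.png

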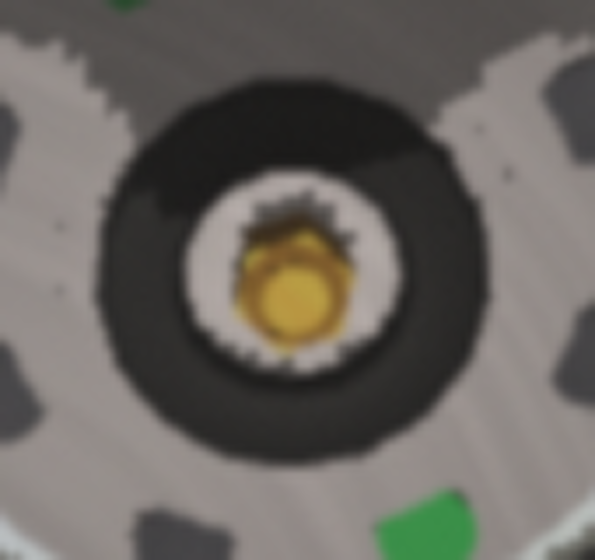

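Call:
carry_out(
  delta_pos=[
    [0, 0, 1],
    [0, 0, 1],
    [0, 0, 0.5],
    [0, 0, 0],
  ],
  twist=[0, 0, 0, 0],
)

```text
time: 3.75
tool_pos: [0.5274, 0.1468, 0.1598]
orientation: [0.129, 0.992, 0.002, 0.001]
contact_force: [0.3, -0.4, 0.5]
opening: 0.0853
```

Run:
```python
from h import *
print(telemetry.read_state()["tool_pos"])
im,d,P=shot("wrist","w2")
for name in ["w1","w2"]:
    im=cv2.imread(f"pics/{name}.png");d=np.load(f"pics/{name}.npy");P=np.load(f"pics/{name}_P.npy")
    C=cloud("wrist",d,P)
    near=np.hypot(C[...,0]-.54,C[...,1]-.151)<.03
    m=((abs(C[...,2]-.088)<.003)&near).astype(np.uint8)
    cn,_=cv2.findContours(m,cv2.RETR_EXTERNAL,cv2.CHAIN_APPROX_NONE); c=max(cn,key=cv2.contourArea)
    e=cv2.fitEllipse(c); 
    print(name,"collar",e,atz("wrist",e[0],P,.088))
    inn=cv2.fillPoly(np.zeros_like(m),[c],1)-m
    hsv=cv2.cvtColor(im,cv2.COLOR_BGR2HSV)
    nut=((hsv[...,0]>10)&(hsv[...,0]<35)&(hsv[...,1]>130)&(hsv[...,2]>60)&near)
    v,u=np.nonzero(nut)
    W=np.array([atz("wrist",(a,b),P,.093) for a,b in zip(u,v)])[:,:2]
    ctr=W.mean(0)
    nut3=nut&(C[...,2]>.09); Wd=C[nut3][:,:2]
    for X in (W,Wd):
        ctr=(X.max(0)+X.min(0))/2
        w=[(np.ptp(X@[np.cos(a),np.sin(a)]),np.degrees(a)) for a in np.radians(np.arange(0,180,1))]
        ww=np.array([x[0] for x in w]); f=[ww[a]+ww[a+60]+ww[a+120] for a in range(60)]
        print("nut",len(X),ctr,X.mean(0),"flat normal deg(mod60)",np.argmin(f),min(f)/3,max(f)/3)
u,v=map(int,e[0]);c=im[v-60:v+60,u-60:u+60] if name=="w2" else None
im=cv2.imread("pics/w2.png");cv2.imwrite("pics/w2c.png",cv2.resize(im[v-60:v+60,u-60:u+60],None,fx=5,fy=5,interpolation=cv2.INTER_CUBIC))
print(P[:3,:3])
for n in ["scene","side"]:
    d=np.load(f"pics/{n}0.npy");C=cloud(n,d,pose(n)); m=(abs(C[...,2]-.088)<.004)&(np.hypot(C[...,0]-.54,C[...,1]-.151)<.035); print(n,(C[m].max(0)+C[m].min(0))/2,C[m].mean(0))
```

```text
[0.5274 0.1468 0.1598]
w1 collar ((341.34417724609375, 233.93377685546875), (54.0228157043457, 55.430816650390625), 79.35127258300781) [0.5395 0.1512 0.088 ]
nut 201 [0.5394 0.1511] [0.5393 0.1512] flat normal deg(mod60) 4 0.012676732241837574 0.01342428635680091
nut 192 [0.5397 0.1511] [0.5391 0.1511] flat normal deg(mod60) 4 0.012085919919663643 0.013117014439849306
w2 collar ((339.4602355957031, 256.2923278808594), (63.383445739746094, 66.1944580078125), 84.9698486328125) [0.5392 0.1511 0.088 ]
nut 294 [0.5397 0.1511] [0.5395 0.1511] flat normal deg(mod60) 3 0.013229232705523952 0.014028237492826176
nut 285 [0.54   0.1511] [0.5391 0.1511] flat normal deg(mod60) 4 0.012350933854399873 0.013715399115647078
[[ 0.255  -0.9328 -0.2547]
 [ 0.9669  0.2474  0.0621]
 [ 0.0051 -0.2621  0.965 ]]
scene [0.5389 0.1498 0.0877] [0.5391 0.1496 0.0875]
side [0.5391 0.1483 0.088 ] [0.5415 0.1464 0.0885]
```

View pics/w2c.png

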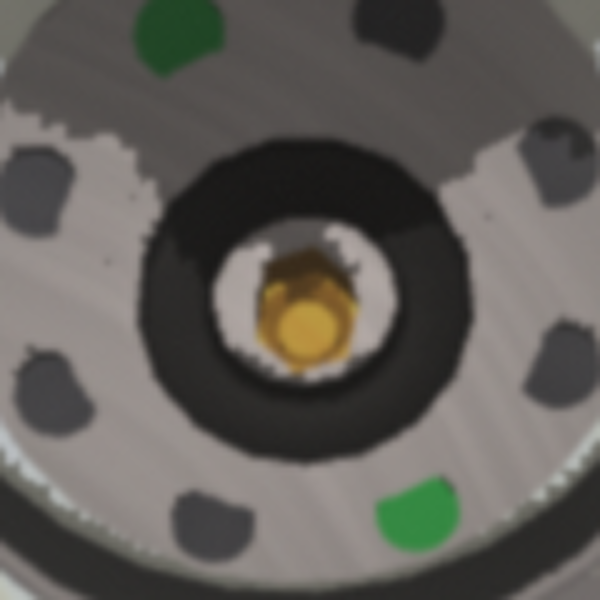

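Run:
```python
from h import *
from scipy.optimize import minimize
S=8
for name in ["w1","w2"]:
    im=cv2.imread(f"pics/{name}.png");P=np.load(f"pics/{name}_P.npy")
    c0=proj("wrist",(.5395,.1512,.09),P).astype(int); h=18
    u0,v0=c0[0]-h,c0[1]-h
    sub=im[v0:v0+2*h,u0:u0+2*h].astype(float)
    big=cv2.resize(sub,None,fx=S,fy=S,interpolation=cv2.INTER_CUBIC)
    hsv=cv2.cvtColor(np.clip(big,0,255).astype(np.uint8),cv2.COLOR_BGR2HSV)
    mask=(hsv[...,0]>8)&(hsv[...,0]<38)&(hsv[...,1]>110)
    mask=mask.astype(np.uint8)
    cv2.imwrite(f"pics/{name}m.png",np.hstack([big.astype(np.uint8),cv2.cvtColor(mask*255,cv2.COLOR_GRAY2BGR)]))
    def render(x,y,a):
        pts=[]
        for z in (.08,.093):
            for k in range(6):
                t=a+np.pi/6+k*np.pi/3; rr=.013/np.sqrt(3)
                p=proj("wrist",(x+rr*np.cos(t),y+rr*np.sin(t),z),P); pts.append(((p-[u0,v0])+.5)*S)
        hull=cv2.convexHull(np.array(pts,np.float32))
        return cv2.fillConvexPoly(np.zeros_like(mask),np.round(hull).astype(np.int32),1)
    res=[]
    for a in range(0,60,2):
        b=0
        for x in np.arange(.537,.5421,.0005):
            for y in np.arange(.149,.1531,.0005):
                m=render(x,y,np.radians(a)); i=(m&mask).sum()/(m|mask).sum()
                if i>b:b=i;bb=(x,y)
        res.append((round(b,3),a,bb))
    print(name,sorted(res,reverse=True)[:5],min(res)[:2])
```

```text
Traceback (most recent call last):
  File "h.py", line 18, in proj
    f,cx,cy=K(n); q=P[:3,:3].T@(np.asarray(p)-P[:3,3]); return np.array([cx+f*q[0]/-q[2],cy-f*q[1]/-q[2]])
            ~^^^
  File "h.py", line 6, in K
    c=optics.calibration(n); f=240/np.tan(np.radians(c["fov_y"])/2); return f,c["cx"],c["cy"]
ValueError: time passes only in moves, steps and waits
```

Cache the calibration.

```bash
python3 - <<'E'
s=open('h.py').read()
s=s.replace("def K(n):\n    c=optics.calibration(n)","import functools\n@functools.lru_cache(None)\ndef cal(n): return optics.calibration(n)\ndef K(n):\n    c=cal(n)").replace("    c=optics.calibration(n)\n    if","    c=cal(n)\n    if")
open('h.py','w').write(s)
E
cat > nut.py <<'E'
from h import *
S=8
for name in ["w1","w2"]:
    im=cv2.imread(f"pics/{name}.png");P=np.load(f"pics/{name}_P.npy")
    c0=proj("wrist",(.5395,.1512,.09),P).astype(int); h=18
    u0,v0=c0[0]-h,c0[1]-h
    sub=im[v0:v0+2*h,u0:u0+2*h].astype(float)
    big=cv2.resize(sub,None,fx=S,fy=S,interpolation=cv2.INTER_CUBIC)
    hsv=cv2.cvtColor(np.clip(big,0,255).astype(np.uint8),cv2.COLOR_BGR2HSV)
    mask=((hsv[...,0]>8)&(hsv[...,0]<38)&(hsv[...,1]>110)).astype(np.uint8)
    cv2.imwrite(f"pics/{name}m.png",np.hstack([np.clip(big,0,255).astype(np.uint8),cv2.cvtColor(mask*255,cv2.COLOR_GRAY2BGR)]))
    def render(x,y,a):
        pts=[]
        for z in (.08,.093):
            for k in range(6):
                t=a+np.pi/6+k*np.pi/3; rr=.013/np.sqrt(3)
                p=proj("wrist",(x+rr*np.cos(t),y+rr*np.sin(t),z),P); pts.append(((p-[u0,v0])+.5)*S)
        hull=cv2.convexHull(np.array(pts,np.float32))
        return cv2.fillConvexPoly(np.zeros_like(mask),np.round(hull).astype(np.int32),1)
    res=[]
    for a in range(0,60,3):
        b=0
        for x in np.arange(.537,.5421,.0007):
            for y in np.arange(.149,.1531,.0007):
                m=render(x,y,np.radians(a)); i=(m&mask).sum()/(m|mask).sum()
                if i>b:b=i;bb=(round(x,4),round(y,4))
        res.append((round(b,3),a,bb))
    print(name,sorted(res,reverse=True)[:6],min(res)[:2])
E
python3 nut.py
```

```text
w1 [(np.float64(0.83), 18, (np.float64(0.5405), np.float64(0.1511))), (np.float64(0.83), 15, (np.float64(0.5405), np.float64(0.1511))), (np.float64(0.828), 24, (np.float64(0.5405), np.float64(0.1511))), (np.float64(0.825), 21, (np.float64(0.5405), np.float64(0.1511))), (np.float64(0.824), 12, (np.float64(0.5405), np.float64(0.1511))), (np.float64(0.823), 6, (np.float64(0.5405), np.float64(0.1511)))] (np.float64(0.816), 45)
w2 [(np.float64(0.864), 9, (np.float64(0.5405), np.float64(0.1511))), (np.float64(0.863), 15, (np.float64(0.5405), np.float64(0.1511))), (np.float64(0.863), 12, (np.float64(0.5405), np.float64(0.1511))), (np.float64(0.861), 6, (np.float64(0.5405), np.float64(0.1511))), (np.float64(0.859), 3, (np.float64(0.5405), np.float64(0.1511))), (np.float64(0.858), 18, (np.float64(0.5405), np.float64(0.1511)))] (np.float64(0.838), 36)
```

View pics/w2m.png

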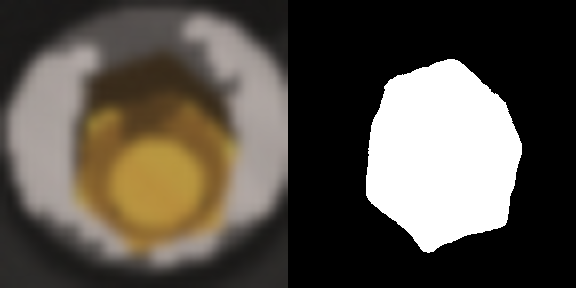

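Call:
carry_out(
  delta_pos=[
    [0, -0.7, -1],
    [0, -1, -1],
    [0, -1, -1],
    [0, -1, -1],
    [0, -1, -0.6],
    [0, -1, 0],
    [0, -1, 0],
    [0, -1, 0],
  ],
  twist=[0, 0, 0, 0, 0, 0, 0, 0],
)

```text
time: 4.6
tool_pos: [0.488, -0.0037, 0.264]
orientation: [0.125, 0.992, 0.003, 0.006]
contact_force: [0.7, -0.0, 0.7]
opening: 0.0852
```

Call:
carry_out(
  delta_pos=[
    [0, -1, 0],
    [-0.2, -1, 0],
    [-0.2, -1, 0],
    [-0.2, -1, 0],
    [-0.2, -1, 0],
    [-0.2, -1, 0],
    [-0.2, -0.7, 0],
    [0, 0, 0],
  ],
  twist=[0, 0, 0, 0, 0, 0, 0, 0],
)

```text
time: 5.4
tool_pos: [0.478, -0.1454, 0.273]
orientation: [0.125, 0.992, 0.003, 0.012]
contact_force: [0.1, 0.3, -0.5]
opening: 0.0853
```

Run:
```python
from h import *
print(telemetry.read_state()["tool_pos"])
im,d,P=shot("wrist","w3")
```

```text
[ 0.478  -0.1454  0.273 ]
```

View pics/w3.png

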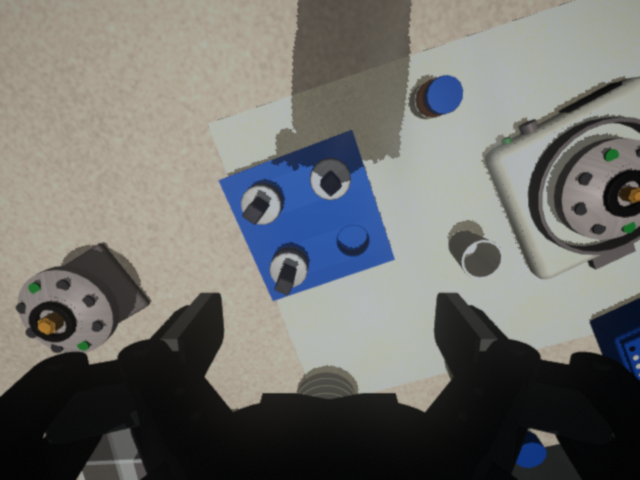

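```bash
cat > sock.py <<'E'
from h import *
import sys
name=sys.argv[1]
im=cv2.imread(f"pics/{name}.png");d=np.load(f"pics/{name}.npy");P=np.load(f"pics/{name}_P.npy");C=cloud("wrist",d,P)
X=C[...,0];Y=C[...,1];Z=C[...,2]
for s in [(.455,-.14),(.465,-.22),(.545,-.207)]:
    n=np.hypot(X-s[0],Y-s[1])<.035
    top=n&(Z>.098)&(Z<.112)
    if top.sum()<20: print(s,"few",top.sum());continue
    rect=cv2.minAreaRect((C[top][:,:2]*1000).astype(np.float32))
    sh=n&(abs(Z-.06)<.005)
    cc,rr=cv2.minEnclosingCircle((C[sh][:,:2]*1000).astype(np.float32))
    print(s,"top",C[top].mean(0),"rect",np.round(rect[0],1),np.round(rect[1],1),round(rect[2],1),"sh",np.round(cc,1),round(rr,1),C[sh][:,2].mean())
b=(abs(Z-.033)<.004)&(np.hypot(X-.5,Y+.175)<.13)&(im[...,0]>100)&(im[...,2]<80)
rect=cv2.minAreaRect((C[b][:,:2]*1000).astype(np.float32));print("block",rect)
E
python3 sock.py w3
python3 - <<'E'
import cv2
im=cv2.imread("pics/w3.png");cv2.imwrite("pics/w3c.png",cv2.resize(im[120:310,210:410],None,fx=4,fy=4,interpolation=cv2.INTER_CUBIC)[:600])
E
```

```text
(0.455, -0.14) top [ 0.4544 -0.1369  0.1046] rect [ 454.8 -137. ] [15.9 16. ] 28.1 sh [ 454.9 -136.8] 21.8 0.059728488434563624
(0.465, -0.22) top [ 0.4622 -0.2156  0.1042] rect [ 462.6 -216.1] [15.7 15.8] 39.5 sh [ 462.6 -216.5] 22.1 0.05954583545830099
(0.545, -0.207) top [ 0.5411 -0.2079  0.1042] rect [ 541.9 -208.4] [15.9 16.4] 50.8 sh [ 542.1 -208.7] 22.0 0.05964589111520091
block ((498.4437561035156, -172.45660400390625), (159.44366455078125, 158.9674072265625), 5.615242004394531)
```

View pics/w3c.png

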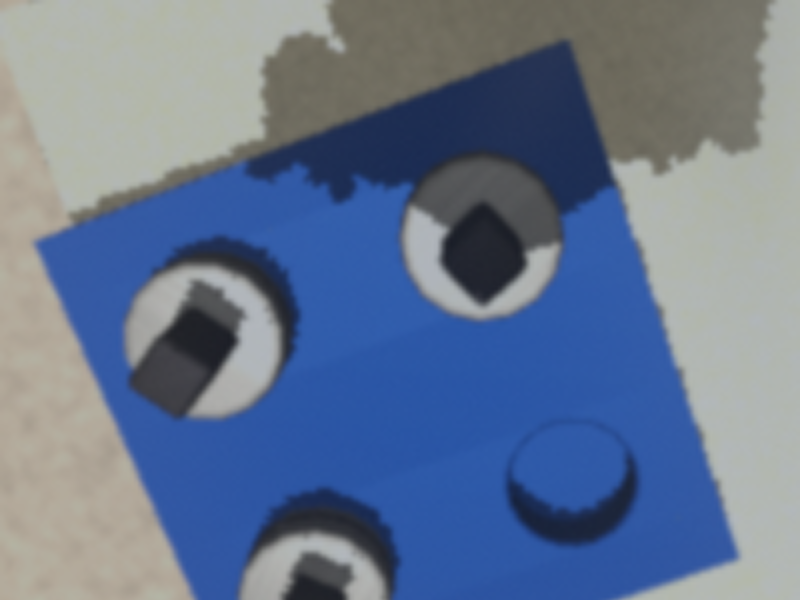

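Run:
```python
from h import *
s=telemetry.read_state();print(s["joint_pos"],s["time"]);M=R.from_quat(s["orientation"]).as_matrix();print(M)
for p in [(.4548,-.137),(.4626,-.2163),(.542,-.2086)]:
    print(M.T@(np.array([*p,.2])-s["tool_pos"])/.02)
```

```text
[-0.3003  0.1882  0.093   1.4526  0.0095 -0.0491] 5.45
[[-0.9683  0.2484  0.0248]
 [ 0.2485  0.9686  0.0023]
 [-0.0234  0.0083 -0.9997]]
[1.3054 0.0537 3.6213]
[-0.0577 -3.69    3.622 ]
[-3.8063 -2.3309  3.7212]
```

Call:
carry_out(
  delta_pos=[
    [0.6, 0, 1],
    [0.6, 0, 1],
    [0, 0, 1],
    [0, 0, 0.6],
    [0, 0, 0],
    [0, 0, 0],
    [0, 0, 0],
  ],
  twist=[0.19, 0.19, 0.19, 0.19, 0.19, 0.1, 0],
  fingers=0.6,
  grip_force=60,
)

```text
time: 6.15
tool_pos: [0.4575, -0.1309, 0.1999]
orientation: [0.518, 0.855, 0.009, 0.011]
contact_force: [0.5, -0.2, 0.6]
opening: 0.0513
```

```bash
cat > go.py <<'E'
from h import *
import sys
x,y,z=map(float,sys.argv[1:4])
s=telemetry.read_state();M=R.from_quat(s["orientation"]).as_matrix()
print("t",s["time"],"pos",s["tool_pos"],"j",s["joint_pos"],"open",s["opening"],"F",s["contact_force"],"T",s["torque"])
print("jaw yaw",np.degrees(np.arctan2(M[1,1],M[0,1])),"toolz",M[:,2])
# end below target along vertical: delta in tool units
D=M.T@(np.array([x,y,z])-s["tool_pos"])/.02
print("delta rows",D, "lateral only:",M.T@np.array([x-s["tool_pos"][0],y-s["tool_pos"][1],0])/.02)
print("per 20mm down", M.T@np.array([0,0,-1]))
E
python3 go.py .4548 -.137 .076
```

```text
t 6.15 pos [ 0.4575 -0.1309  0.1999] j [-0.2866  0.1404 -0.1483  1.2566  0.0111  0.8025] open 0.051295123030109455 F [ 0.4953 -0.1502  0.5858] T [ 0.0218  0.0068 -0.0649]
jaw yaw 27.614788675389125 toolz [ 0.0276  0.0034 -0.9996]
delta rows [-0.1466 -0.4216  6.1857] lateral only: [-0.2071 -0.2601 -0.0048]
per 20mm down [ 0.0098 -0.0261  0.9996]
```

Call:
carry_out(
  delta_pos=[
    [-0.2, -0.3, 0],
    [0, -0.03, 1],
    [0, -0.03, 1],
    [0, -0.03, 1],
    [0, 0, 0],
  ],
  twist=[0, 0, 0, 0, 0],
)

```text
time: 6.65
tool_pos: [0.4547, -0.138, 0.1398]
orientation: [0.511, 0.859, 0.009, 0.013]
contact_force: [0.9, -0.3, 0.3]
opening: 0.0509
```

```bash
python3 - <<'E'
from h import *
shot("wrist","w4")
E
python3 sock.py w4; python3 go.py .4548 -.137 .076
```

```text
(0.455, -0.14) top [ 0.4541 -0.136   0.1043] rect [ 454.4 -136.8] [15.6 15.9] 28.7 sh [ 454.6 -136.8] 21.8 0.05964842351774847
(0.465, -0.22) top [ 0.462  -0.2147  0.1037] rect [ 462.4 -216.2] [16.1 16.7] 40.3 sh [ 462.5 -216. ] 21.8 0.059534168553263725
(0.545, -0.207) top [ 0.5381 -0.2023  0.1016] rect [ 536.9 -203.5] [14.8  6.5] 24.1 sh [ 541.6 -208.1] 21.8 0.0596075580001293
block ((498.61517333984375, -172.55111694335938), (159.4024200439453, 159.6101531982422), 5.7799248695373535)
t 6.7 pos [ 0.4554 -0.1382  0.1412] j [-0.3029  0.1591 -0.2763  1.1049  0.0117  0.7715] open 0.05146110054917826 F [-0.1878  0.2195  0.087 ] T [ 0.035   0.061  -0.0223]
jaw yaw 28.464628452326963 toolz [ 0.0326  0.0021 -0.9995]
delta rows [ 0.11   -0.0942  3.2591] lateral only: [ 0.0654  0.0024 -0.0008]
per 20mm down [ 0.0137 -0.0296  0.9995]
```

View pics/w4.png

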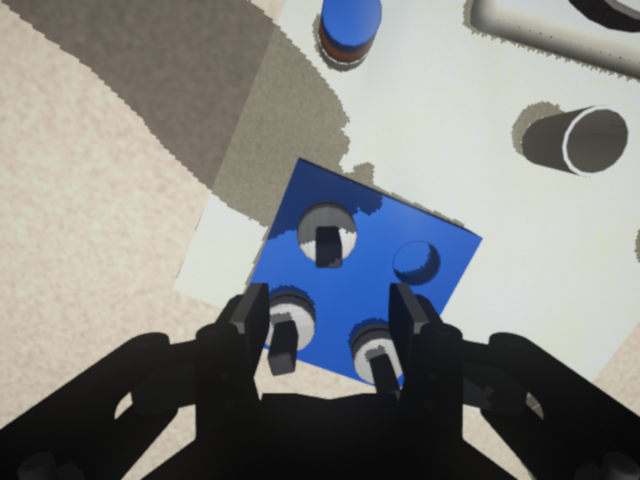

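Call:
carry_out(
  delta_pos=[
    [0.07, -0.03, 0.9],
    [0, -0.03, 0.9],
    [0, -0.03, 0.8],
    [0, -0.03, 0.5],
    [0, 0, 0],
  ],
  twist=[0, 0, 0, 0, 0],
)

```text
time: 7.2
tool_pos: [0.4582, -0.1394, 0.0837]
orientation: [0.509, 0.861, 0.01, 0.017]
contact_force: [-0.7, 0.5, 0.2]
opening: 0.0514
```

```bash
python3 go.py .4547 -.137 .077
```

```text
t 7.2 pos [ 0.4582 -0.1394  0.0837] j [-0.3036  0.1978 -0.3823  0.9522  0.0117  0.7649] open 0.051411303968244976 F [-0.6782  0.4707  0.2128] T [-0.0011  0.0861 -0.0169]
jaw yaw 28.81051516861382 toolz [ 0.0403 -0.0003 -0.9992]
delta rows [ 0.1981 -0.1081  0.3293] lateral only: [ 0.1915 -0.0963 -0.0072]
per 20mm down [ 0.0197 -0.0351  0.9992]
```

Call:
carry_out(
  delta_pos=[
    [0.2, -0.1, 0.3],
    [0, 0, 0],
    [0, 0, 0],
  ],
  twist=[0, 0, 0],
)

```text
time: 7.5
tool_pos: [0.4558, -0.1371, 0.0795]
orientation: [0.509, 0.861, 0.01, 0.019]
contact_force: [0.1, 0.8, 0.6]
opening: 0.0509
```

Call:
carry_out(
  delta_pos=[
    [0, 0, 0],
    [0, 0, 0],
    [0, 0, 0],
    [0, 0, 0],
    [0, 0, 0],
  ],
  twist=[0, 0, 0, 0, 0],
  fingers=0,
  grip_force=60,
)

```text
time: 8.0
tool_pos: [0.4566, -0.1373, 0.0807]
orientation: [0.509, 0.861, 0.011, 0.02]
contact_force: [-0.0, 1.2, -1.0]
opening: 0.0124
```

```bash
python3 go.py .4547 -.137 .2
```

```text
t 8.0 pos [ 0.4566 -0.1373  0.0807] j [-0.3003  0.1919 -0.3983  0.9374  0.0116  0.7672] open 0.012372842226333988 F [-0.0341  1.1854 -0.9864] T [-0.1136  0.0401  0.0361]
jaw yaw 28.877096863597465 toolz [ 0.0447 -0.0017 -0.999 ]
delta rows [-0.0789  0.1535 -5.9624] lateral only: [ 0.0585 -0.0752 -0.0042]
per 20mm down [ 0.023  -0.0383  0.999 ]
```

Call:
carry_out(
  delta_pos=[
    [0, 0, 0],
    [0, 0, -0.5],
    [0, 0.03, -1],
    [0, 0.03, -1],
    [0, 0.03, -1],
    [0, 0.03, -1],
  ],
  twist=[0, 0, 0, 0, 0, 0],
)

```text
time: 8.6
tool_pos: [0.4521, -0.1353, 0.1735]
orientation: [0.509, 0.861, 0.01, 0.017]
contact_force: [2.4, 0.1, -1.6]
opening: 0.0128
```

```bash
python3 go.py .4547 -.137 .2
python3 - <<'E'
from h import *
for n in ["side","scene"]:
    im,d,P=shot(n,n+"1")
    p=telemetry.read_state()["tool_pos"]; u,v=proj(n,p,P).astype(int)
    cv2.imwrite(f"pics/{n}1c.png",cv2.resize(im[max(v-60,0):v+60,u-70:u+70,::-1],None,fx=5,fy=5,interpolation=cv2.INTER_CUBIC)); print(u,v)
E
```

```text
t 8.6 pos [ 0.4521 -0.1353  0.1735] j [-0.2989  0.1294 -0.2286  1.1753  0.0116  0.7686] open 0.012756919834013997 F [ 2.4078  0.075  -1.5971] T [ 0.0095  0.0614 -0.0366]
jaw yaw 28.864316639174188 toolz [ 0.0392  0.     -0.9992]
delta rows [-0.1629  0.1155 -1.3189] lateral only: [-0.1378  0.07    0.005 ]
per 20mm down [ 0.0189 -0.0344  0.9992]
299 240
236 230
```

View pics/side1c.png

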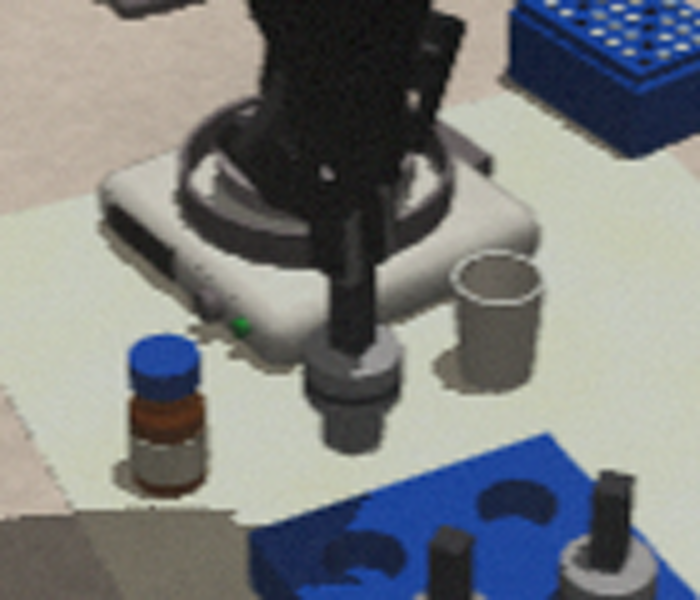

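View pics/scene1c.png

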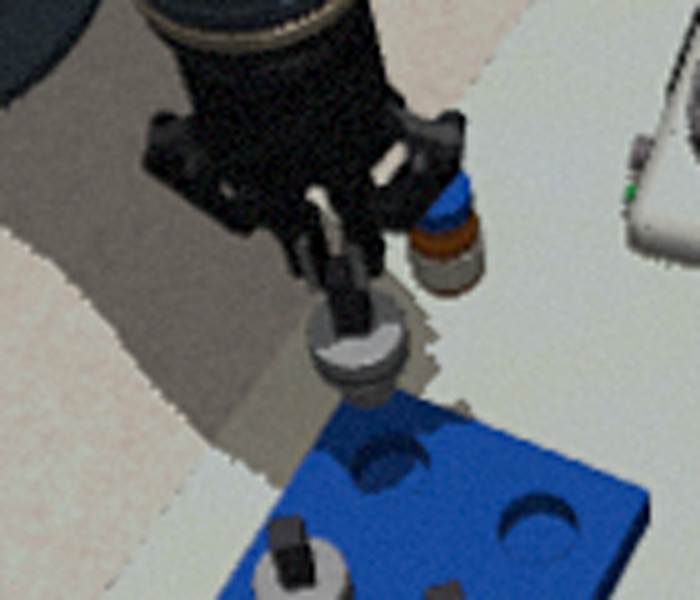

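Run:
```python
from h import *
im=cv2.imread("pics/side1.png");d=np.load("pics/side1.npy")
# crop: center at u0=299-70=229, v0=180
c=im[243:275,285:315];cv2.imwrite("pics/s1z.png",cv2.resize(c,None,fx=18,fy=18,interpolation=cv2.INTER_NEAREST))
g=cv2.cvtColor(im,cv2.COLOR_BGR2GRAY)
for v in range(250,273): print(v,g[v,285:315],np.round(d[v,285:315:3],2) if v%4==0 else "")
```

```text
250 [ 75  76  75  74  68  74  75  74  74  75  75  69  52  39  37  34  49 114
 146 146 144 147 145 138 145 179 198 198 196 197] 
251 [ 74  72  70  66  58  68  77  77  75  75  73  80  78  67  57  59 116 149
 149 149 146 145 146 116 135 183 197 196 197 198] 
252 [ 69  65  67  78  74  61  72  78  79  75  75  74  78  77  75  80 121 149
 149 150 148 149 128  91 126 182 199 200 199 198] [1.42 1.43 1.17 1.17 1.17 1.17 1.18 1.18 1.43 1.43]
253 [ 95  97 104 165 137  54  58  68  76  77  77  78  75  80  79  82 125 150
 146 148 150 133  91  66 129 182 198 198 195 198] 
254 [110 116 163 176 111  55  57  59  68  71  79  81  77  79 122 150 154 159
 142 122  97  68  63  64 125 184 199 199 199 196] 
255 [198 198 197 198 139  53  57  61  57  56  62  69  71  73  94 109  93  75
  72  67  65  65  63  56 116 179 198 197 197 198] 
256 [198 195 196 198 136  42  48  56  60  61  61  60  60  62  60  64  69  64
  65  63  63  66  59  51 123 181 199 196 197 197] [1.41 1.41 1.18 1.17 1.17 1.17 1.17 1.18 1.42 1.41]
257 [199 199 198 196 138  41  38  50  55  57  62  60  60  60  61  65  65  64
  65  62  56  55  42  41 
[... 1449 characters left out ...]
 65  62  63  58  57  60  59  56  60
  62  79 161 198 198 197 199 197 199 198 199 197] [1.37 1.37 1.37 1.21 1.2  1.2  1.2  1.37 1.37 1.38]
269 [197 200 200 198 196 199 197 198 180 135  85  69  57  55  59  59  60  62
  81 111 171 200 198 197 199 199 196 197 199 198] 
270 [196 200 201 198 197 198 198 199 198 199 181 136  89  71  69  74  91 122
 133 173 200 198 199 196 198 198 196 195 197 200] 
271 [198 198 196 199 201 198 198 198 196 198 196 197 196 183 167 182 197 200
 198 199 196 196 198 196 200 199 196 199 202 200] 
272 [199 198 198 199 198 200 198 197 198 196 197 197 198 199 200 196 198 200
 196 196 199 197 198 198 198 198 199 198 200 200] [1.36 1.36 1.36 1.36 1.36 1.36 1.36 1.36 1.36 1.36]
```

View pics/s1z.png

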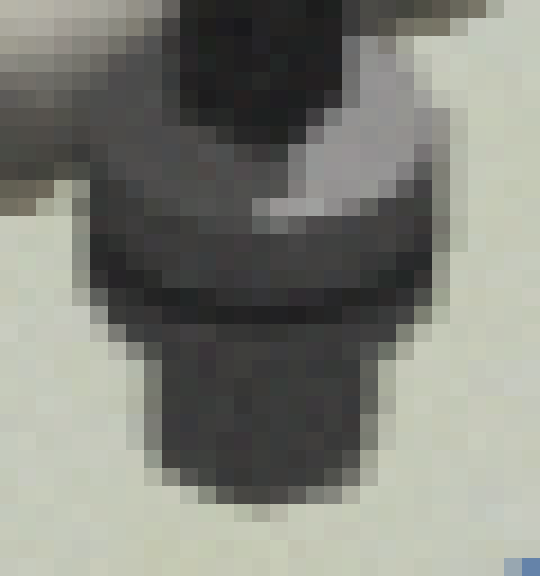

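```bash
python3 go.py .4562 -.1373 .081
```

```text
t 8.7 pos [ 0.4537 -0.1357  0.1751] j [-0.2989  0.1281 -0.2263  1.1748  0.0116  0.7686] open 0.012944820335100334 F [ 0.4337  0.3251 -2.4632] T [-0.0235  0.0882 -0.0405]
jaw yaw 28.86867646825622 toolz [ 0.0431 -0.0011 -0.9991]
delta rows [-0.0275 -0.1026  4.7037] lateral only: [-0.13    0.0725  0.0055]
per 20mm down [ 0.0218 -0.0372  0.9991]
```

Call:
carry_out(
  delta_pos=[
    [0, -0.03, 1],
    [0, -0.03, 1],
    [0, -0.03, 1],
    [0, -0.03, 0.8],
    [0, -0.03, 0.5],
    [0, 0, 0.2],
    [0, 0, 0],
  ],
  twist=[0, 0, 0, 0, 0, 0, 0],
)

```text
time: 9.4
tool_pos: [0.4544, -0.1372, 0.0815]
orientation: [0.509, 0.861, 0.011, 0.019]
contact_force: [0.1, 0.3, -0.8]
opening: 0.0125
```

```bash
python3 go.py .4562 -.1373 .081
```

```text
t 9.4 pos [ 0.4544 -0.1372  0.0815] j [-0.3015  0.1884 -0.4006  0.9401  0.0117  0.766 ] open 0.012485455619445493 F [ 0.0544  0.3294 -0.7728] T [-0.0077  0.0513  0.0043]
jaw yaw 28.874208417845992 toolz [ 0.0434 -0.0012 -0.9991]
delta rows [-0.0494  0.0763  0.0269] lateral only: [-0.0499  0.0772  0.004 ]
per 20mm down [ 0.022  -0.0374  0.9991]
```

Call:
carry_out(
  delta_pos=[
    [0, 0, 0.05],
    [0, 0, 0],
    [0, 0, 0],
    [0, 0.03, -0.6],
    [0, 0.03, -1],
    [0, 0.03, -1],
    [0, 0.03, -1],
  ],
  twist=[0, 0, 0, 0, 0, 0, 0],
  fingers=0.6,
)

```text
time: 10.1
tool_pos: [0.4536, -0.1359, 0.1559]
orientation: [0.509, 0.861, 0.011, 0.019]
contact_force: [0.4, 0.2, -0.7]
opening: 0.0514
```

```bash
python3 - <<'E'
from h import *
shot("wrist","w5")
E
python3 sock.py w5; python3 go.py .4625 -.2162 .14
```

```text
(0.455, -0.14) top [ 0.4522 -0.1361  0.1042] rect [ 452.5 -136.7] [15.5 16.1] 28.5 sh [ 452.8 -136.8] 21.9 0.0595950594472697
(0.465, -0.22) top [ 0.4619 -0.2147  0.1037] rect [ 462.5 -216.3] [16.2 16.8] 39.3 sh [ 462.7 -215.7] 21.6 0.05953303251376111
(0.545, -0.207) top [ 0.5399 -0.2061  0.1036] rect [ 541.1 -207.9] [16.  15.5] 49.8 sh [ 541.  -208.5] 22.2 0.05958648949389291
block ((498.6195373535156, -172.61331176757812), (159.43788146972656, 159.7819366455078), 5.706571578979492)
t 10.15 pos [ 0.4549 -0.1363  0.1591] j [-0.2994  0.1328 -0.262   1.1293  0.0117  0.7681] open 0.05168305221009426 F [0.8524 0.3477 4.2301] T [ 0.0001  0.0009 -0.0411]
jaw yaw 28.882935537448247 toolz [ 0.048  -0.0026 -0.9988]
delta rows [-3.6558 -1.6363  0.9817] lateral only: [-3.6801 -1.5974  0.0285]
per 20mm down [ 0.0255 -0.0408  0.9988]
```

View pics/w5.png

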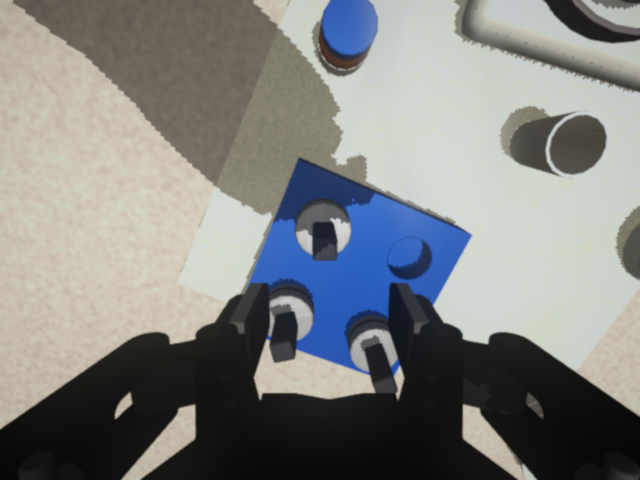

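Call:
carry_out(
  delta_pos=[
    [-0.92, -0.4, 0],
    [-0.92, -0.4, 0],
    [-0.92, -0.4, 0.1],
    [-0.9, -0.4, 0.2],
    [0, 0, 0.5],
    [0, 0, 0],
  ],
  twist=[0, 0, 0, 0, -0.12, -0.12],
)

```text
time: 10.75
tool_pos: [0.4662, -0.2201, 0.1478]
orientation: [0.423, 0.906, 0.009, 0.027]
contact_force: [-0.8, 0.3, -0.1]
opening: 0.0511
```

```bash
python3 go.py .4625 -.2162 .078
```

```text
t 10.75 pos [ 0.4662 -0.2201  0.1478] j [-0.4537  0.2133 -0.1939  1.1101  0.0193  0.4204] open 0.051069060734895894 F [-0.7617  0.2951 -0.0809] T [0.0097 0.0694 0.033 ]
jaw yaw 39.99328046892097 toolz [ 0.0565 -0.006  -0.9984]
delta rows [ 0.4121 -0.1553  3.4712] lateral only: [ 0.2693 -0.0176 -0.0117]
per 20mm down [ 0.0409 -0.0395  0.9984]
```

Call:
carry_out(
  delta_pos=[
    [0.25, -0.03, 0.9],
    [0.05, -0.04, 1],
    [0.05, -0.04, 0.9],
    [0.04, -0.04, 0.6],
    [0, 0, 0],
  ],
  twist=[0, 0, 0, 0, 0],
)

```text
time: 11.25
tool_pos: [0.4644, -0.2177, 0.0791]
orientation: [0.421, 0.906, 0.009, 0.029]
contact_force: [-1.8, 0.9, -0.1]
opening: 0.0512
```

```bash
python3 go.py .4625 -.2162 .078
```

```text
t 11.25 pos [ 0.4644 -0.2177  0.0791] j [-0.451   0.2489 -0.3303  0.9331  0.0192  0.4199] open 0.05120977836210841 F [-1.7831  0.9191 -0.0953] T [ 0.0013  0.0697 -0.0242]
jaw yaw 40.19198013149088 toolz [ 0.061  -0.0082 -0.9981]
delta rows [ 0.1203 -0.0265  0.046 ] lateral only: [ 0.1179 -0.0243 -0.0064]
per 20mm down [ 0.0456 -0.0413  0.9981]
```

Call:
carry_out(
  delta_pos=[
    [0.12, 0, 0],
    [0, 0, 0],
    [0, 0, 0],
    [0, 0, 0],
    [0, 0, 0],
  ],
  twist=[0, 0, 0, 0, 0],
  fingers=0,
)

```text
time: 11.75
tool_pos: [0.4643, -0.2164, 0.0819]
orientation: [0.421, 0.906, 0.009, 0.031]
contact_force: [0.1, 0.7, -1.4]
opening: 0.013
```

Call:
carry_out(
  delta_pos=[
    [-0.02, 0.02, -0.5],
    [-0.04, 0.04, -1],
    [-0.04, 0.04, -1],
    [-0.04, 0.04, -1],
    [-0.04, 0.04, -1],
  ],
  twist=[0, 0, 0, 0, 0],
)

```text
time: 12.25
tool_pos: [0.4618, -0.2151, 0.1756]
orientation: [0.421, 0.906, 0.009, 0.029]
contact_force: [0.4, -0.5, -1.3]
opening: 0.0128
```

```bash
cat > nose.py <<'E'
from h import *
import sys
tag=sys.argv[1]
im,d,P=shot("side",tag)
p=telemetry.read_state()["tool_pos"]; u,v=proj("side",p+[0,0,-.05],P).astype(int)
cv2.imwrite(f"pics/{tag}z.png",cv2.resize(im[v-22:v+26,u-25:u+25,::-1],None,fx=12,fy=12,interpolation=cv2.INTER_NEAREST)); print(u,v)
C=cloud("side",d,P)
m=(np.hypot(C[...,0]-p[0],C[...,1]-p[1])<.035)&(C[...,2]<p[2]-.03)
for r_ in range(v-20,v+30):
    k=np.nonzero(m[r_,u-40:u+40])[0]
    if len(k): print(r_,len(k),k.min()+u-40,k.max()+u-40, round(len(k)*np.median(d[r_][m[r_]])/K("side")[0]*1000,1), C[r_][m[r_]][:,2].mean().round(3))
E
python3 nose.py side2; python3 go.py .5395 .1511 .2
```

```text
317 278
273 2 307 328 4.1 0.147
274 3 307 328 6.2 0.146
275 4 307 328 8.2 0.144
276 6 307 328 12.3 0.144
277 9 307 328 18.4 0.143
278 14 308 327 28.5 0.145
279 20 308 327 40.6 0.144
280 20 308 327 40.7 0.141
281 18 309 326 36.7 0.139
282 16 310 325 32.6 0.137
283 14 311 324 28.6 0.135
284 11 312 322 22.5 0.13
285 11 312 322 22.8 0.119
286 11 312 322 22.8 0.117
287 11 312 322 22.9 0.114
288 10 313 322 20.8 0.112
289 8 314 321 16.7 0.11
290 4 316 319 8.3 0.107
301 1 319 319 2.2 0.037
302 8 313 323 17.8 0.036
303 17 309 326 37.7 0.035
304 19 307 326 42.1 0.035
305 23 306 328 50.8 0.035
306 27 304 330 59.5 0.035
307 27 304 330 59.5 0.034
t 12.3 pos [ 0.4631 -0.2158  0.1791] j [-0.4486  0.1823 -0.1529  1.173   0.019   0.4223] open 0.012581939328412384 F [ 0.9848 -0.259   3.829 ] T [-0.0259  0.0088 -0.0087]
jaw yaw 40.19693009473182 toolz [ 0.0646 -0.01   -0.9979]
delta rows [11.5116 14.7878 -0.981 ] lateral only: [11.5631 14.7428  0.064 ]
per 20mm down [ 0.0492 -0.0429  0.9979]
```

View pics/side2z.png

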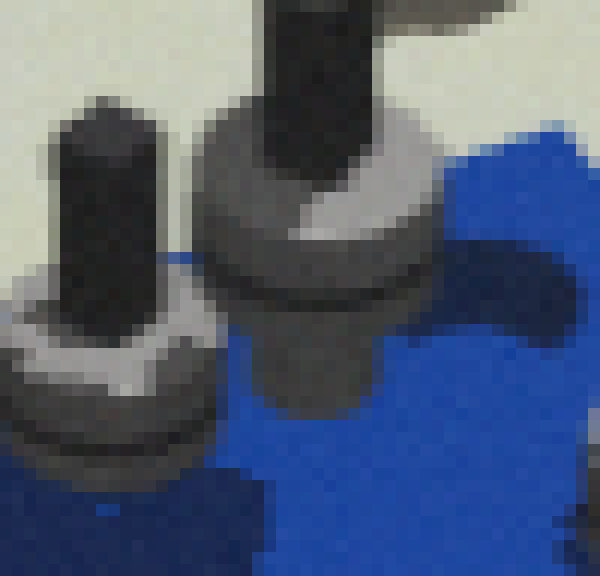

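Call:
carry_out(
  delta_pos=[
    [0, 0, -0.6],
    [0.95, 0.97, -0.5],
    [0.95, 0.97, 0],
    [0.95, 0.97, 0],
    [0.95, 0.97, 0],
    [0.95, 0.97, 0],
    [0.95, 0.97, 0],
    [0.95, 0.97, 0],
  ],
  twist=[0.135, 0, 0, 0, 0, 0, 0, 0],
)

```text
time: 13.1
tool_pos: [0.5023, -0.0261, 0.2086]
orientation: [0.473, 0.88, 0.011, 0.034]
contact_force: [-0.1, 0.1, -0.8]
opening: 0.0128
```

```bash
python3 go.py .541 .151 .19
```

```text
t 13.1 pos [ 0.5023 -0.0261  0.2086] j [-0.0456  0.1492 -0.1186  1.2314 -0.0095  0.9406] open 0.01275324300355363 F [-0.1319  0.1107 -0.7917] T [0.011  0.0593 0.0303]
jaw yaw 33.54868307701214 toolz [ 0.071  -0.0128 -0.9974]
delta rows [6.3666 6.4513 0.9504] lateral only: [6.3203 6.4998 0.0244]
per 20mm down [ 0.0498 -0.0522  0.9974]
```

Call:
carry_out(
  delta_pos=[
    [1, 1, 0],
    [1, 1, 0],
    [1, 1, 0],
    [1, 1, 0],
    [1, 1, 0],
    [0.8, 0.8, 0],
    [0.4, 0.4, 0],
    [0, 0, 0],
  ],
  twist=[0, 0, 0, 0, 0, 0, 0, 0],
)

```text
time: 13.9
tool_pos: [0.5379, 0.156, 0.2125]
orientation: [0.472, 0.881, 0.012, 0.035]
contact_force: [-2.4, -0.1, -1.1]
opening: 0.0125
```

```bash
python3 go.py .541 .151 .19
python3 - <<'E'
from h import *
st=telemetry.read_state();p=st["tool_pos"]
for n in ["scene","side"]:
    im,d,P=shot(n,n+"3"); C=cloud(n,d,P)
    u,v=proj(n,p+[0,0,-.06],P).astype(int)
    cv2.imwrite(f"pics/{n}3z.png",cv2.resize(im[v-40:v+40,u-50:u+50,::-1],None,fx=7,fy=7,interpolation=cv2.INTER_CUBIC))
    m=(np.hypot(C[...,0]-p[0],C[...,1]-p[1])<.035)
    k=m&(C[...,2]>p[2]-.05)&(C[...,2]<p[2]-.02)
    # fit: shoulder cylinder radius 22, axis point
    for z0,z1,r0 in [(p[2]-.047,p[2]-.026,.022),(p[2]-.069,p[2]-.05,.0115)]:
        k=m&(C[...,2]>z0)&(C[...,2]<z1); X=C[k]
        from scipy.optimize import least_squares
        if len(X)>10:
            f=least_squares(lambda q:np.hypot(X[:,0]-q[0],X[:,1]-q[1])-r0,p[:2],loss="soft_l1",f_scale=.001); print(n,len(X),z0-p[2],"axis rel TCP",f.x-p[:2],"rms",np.sqrt((f.fun**2).mean()))
print(telemetry.read_state()["tool_pos"])
E
```

```text
t 13.9 pos [0.5379 0.156  0.2125] j [ 0.3022  0.2712  0.0443  1.2769 -0.0332  1.2844] open 0.012537606888486114 F [-2.4209 -0.1491 -1.1403] T [-0.0445  0.1462  0.0277]
jaw yaw 33.74244322373447 toolz [ 0.0738 -0.0117 -0.9972]
delta rows [-0.2359 -0.0724  1.1352] lateral only: [-0.2929 -0.0107  0.0143]
per 20mm down [ 0.0506 -0.0549  0.9972]
scene 96 -0.046999999999999986 axis rel TCP [-0.0034  0.0003] rms 0.0016906854509324313
scene 23 -0.069 axis rel TCP [-0.0028  0.0007] rms 0.0016707235605287931
side 97 -0.046999999999999986 axis rel TCP [ 0.0015 -0.0004] rms 0.0020508812776478874
side 50 -0.069 axis rel TCP [0.0018 0.0001] rms 0.002042741196592992
[0.5378 0.1546 0.2125]
```

View pics/scene3z.png

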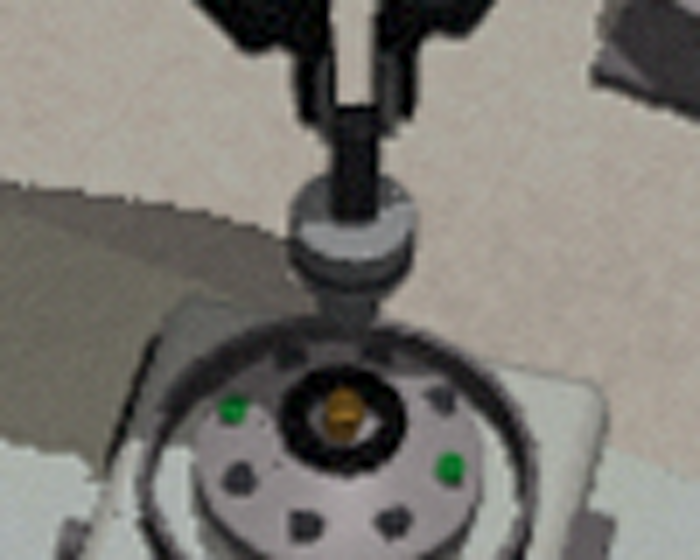

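View pics/side3z.png

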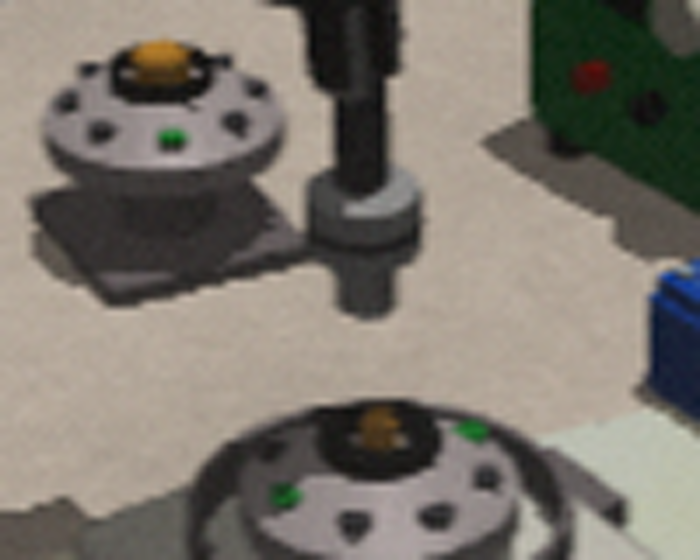

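Call:
carry_out(
  delta_pos=[
    [-0.23, 0, 0.6],
    [0.05, -0.05, 0.6],
    [0.04, -0.05, 0.5],
    [0, 0, 0],
  ],
  twist=[0, 0, 0, 0],
)

```text
time: 14.4
tool_pos: [0.5403, 0.1463, 0.1759]
orientation: [0.474, 0.88, 0.012, 0.036]
contact_force: [0.0, 0.8, -1.3]
opening: 0.0122
```

```bash
python3 go.py .5405 .151 .16
python3 - <<'E'
from h import *
from scipy.optimize import least_squares
st=telemetry.read_state();p=st["tool_pos"]
for n in ["scene","side"]:
    im,d,P=shot(n,n+"4"); C=cloud(n,d,P)
    u,v=proj(n,p+[0,0,-.07],P).astype(int)
    cv2.imwrite(f"pics/{n}4z.png",cv2.resize(im[v-35:v+25,u-35:u+35,::-1],None,fx=10,fy=10,interpolation=cv2.INTER_CUBIC))
    m=(np.hypot(C[...,0]-p[0],C[...,1]-p[1])<.035)
    for z0,z1,r0 in [(p[2]-.047,p[2]-.026,.022),(p[2]-.069,p[2]-.05,.0115)]:
        k=m&(C[...,2]>z0)&(C[...,2]<z1); X=C[k]
        if len(X)>10:
            f=least_squares(lambda q:np.hypot(X[:,0]-q[0],X[:,1]-q[1])-r0,p[:2],loss="soft_l1",f_scale=.001); print(n,len(X),z0-p[2],"axis",f.x,"rms",np.sqrt((f.fun**2).mean()))
    # collar outer edge side wall r 24 z .081-.087
    d0=np.load(f"pics/{n}0.npy"); C0=cloud(n,d0,P)
    k=(np.hypot(C0[...,0]-.539,C0[...,1]-.15)<.045)&(C0[...,2]>.03)
    Z=C0[...,2]
    top=k&(abs(Z-.088)<.003)&(np.hypot(C0[...,0]-.539,C0[...,1]-.15)<.03)
    c,rr=cv2.minEnclosingCircle((C0[top][:,:2]*1000).astype(np.float32)); print(n,"collar",c,rr)
print(telemetry.read_state()["tool_pos"])
E
```

```text
t 14.4 pos [0.5403 0.1463 0.1759] j [ 0.2845  0.2783 -0.0384  1.1869 -0.0334  1.2717] open 0.012233060943945322 F [ 0.0039  0.8471 -1.2868] T [0.0001 0.0924 0.0178]
jaw yaw 33.45185975714053 toolz [ 0.0737 -0.0132 -0.9972]
delta rows [0.2328 0.0971 0.7919] lateral only: [ 0.1918  0.1403 -0.0023]
per 20mm down [ 0.0516 -0.0542  0.9972]
scene 87 -0.047000000000000014 axis [0.537  0.1467] rms 0.0014189739855460588
scene 17 -0.069 axis [0.5373 0.1473] rms 0.0009652938092007068
scene collar (536.6759643554688, 149.92556762695312) 25.54228973388672
side 94 -0.047000000000000014 axis [0.542  0.1466] rms 0.002153333927378887
side 48 -0.069 axis [0.5429 0.1471] rms 0.0023745683353005895
side collar (539.3948974609375, 149.82122802734375) 26.48183822631836
[0.5409 0.1467 0.1774]
```

View pics/scene4z.png

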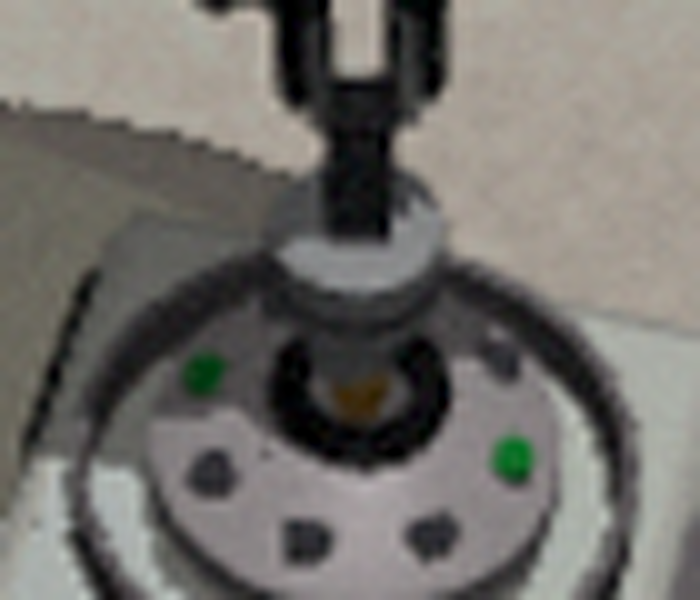

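View pics/side4z.png

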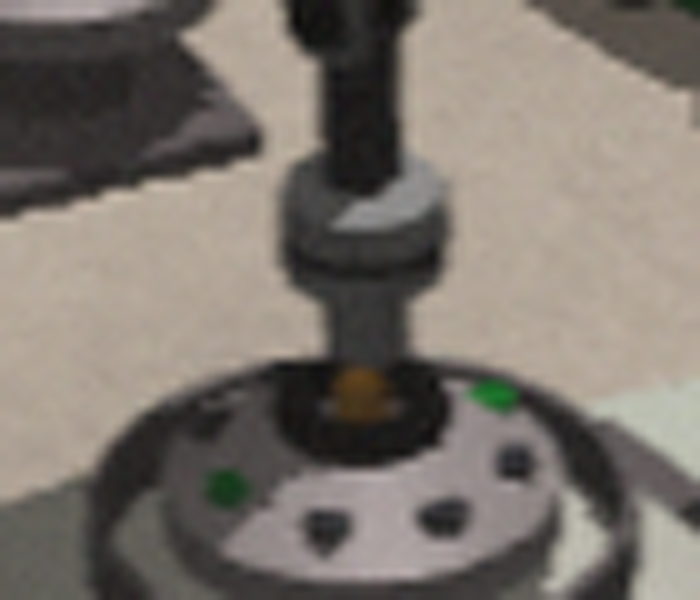

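Call:
carry_out(
  delta_pos=[
    [0.19, 0.13, 0],
    [0, 0, 0],
    [0, 0, 0],
  ],
  twist=[0, 0, 0],
)

```text
time: 14.8
tool_pos: [0.5417, 0.1517, 0.1786]
orientation: [0.474, 0.88, 0.013, 0.037]
contact_force: [0.8, -0.8, -1.5]
opening: 0.0126
```

```bash
python3 go.py .5406 .1512 .152
```

```text
t 14.8 pos [0.5417 0.1517 0.1786] j [ 0.2934  0.2801 -0.0295  1.1907 -0.0339  1.2806] open 0.012569470671453262 F [ 0.8353 -0.838  -1.5127] T [0.01   0.1182 0.0464]
jaw yaw 33.45686250380447 toolz [ 0.0771 -0.0122 -0.9969]
delta rows [ 0.0794 -0.1377  1.3229] lateral only: [ 0.0095 -0.0608 -0.004 ]
per 20mm down [ 0.0526 -0.0577  0.9969]
```

Call:
carry_out(
  delta_pos=[
    [0.03, -0.08, 0.4],
    [0.02, -0.02, 0.4],
    [0.02, -0.02, 0.4],
    [0, 0, 0],
  ],
  twist=[0, 0, 0, 0],
)

```text
time: 15.2
tool_pos: [0.5406, 0.1514, 0.1523]
orientation: [0.474, 0.88, 0.013, 0.037]
contact_force: [-0.9, 0.5, -1.5]
opening: 0.0126
```

```bash
python3 go.py .5406 .1512 .152
```

```text
t 15.2 pos [0.5406 0.1514 0.1523] j [ 0.2935  0.2872 -0.0871  1.126  -0.0339  1.2802] open 0.012608353413950106 F [-0.8818  0.5208 -1.5022] T [ 0.0183  0.0736 -0.0138]
jaw yaw 33.486084878074635 toolz [ 0.0772 -0.0121 -0.9969]
delta rows [-0.0085 -0.0081  0.0141] lateral only: [-0.0093 -0.0072  0.0001]
per 20mm down [ 0.0526 -0.0578  0.9969]
```

Call:
carry_out(
  delta_pos=[
    [0, 0, 0.2],
    [0, 0, 0.2],
    [0, 0, 0],
  ],
  twist=[0, 0, 0],
)

```text
time: 15.5
tool_pos: [0.5469, 0.1526, 0.1515]
orientation: [0.474, 0.879, 0.018, 0.043]
contact_force: [-5.2, -2.4, -4.2]
opening: 0.0125
```

```bash
python3 go.py .5406 .1512 .152
cat > chk.py <<'E'
from h import *
import sys
from scipy.optimize import least_squares
tag=sys.argv[1]
st=telemetry.read_state();p=st["tool_pos"]
for n in ["scene","side"]:
    im,d,P=shot(n,n+tag); C=cloud(n,d,P)
    u,v=proj(n,(.54,.15,.1),P).astype(int)
    cv2.imwrite(f"pics/{n}{tag}z.png",cv2.resize(im[v-35:v+25,u-35:u+35,::-1],None,fx=10,fy=10,interpolation=cv2.INTER_CUBIC))
    m=(np.hypot(C[...,0]-.54,C[...,1]-.15)<.026)
    h,e=np.histogram(C[m][:,2],bins=np.arange(.076,.16,.003)); print(n,list(zip(e.round(3),h)))
E
python3 chk.py 5
```

```text
t 15.5 pos [0.5469 0.1526 0.1515] j [ 0.2928  0.2856 -0.0927  1.1064 -0.0349  1.2796] open 0.012513724076754188 F [-5.1758 -2.3898 -4.1787] T [-0.5142  1.4299 -0.0282]
jaw yaw 33.499888692336064 toolz [ 0.0924 -0.0086 -0.9957]
delta rows [ 0.1121 -0.2977 -0.0517] lateral only: [ 0.1135 -0.2994 -0.0284]
per 20mm down [ 0.058  -0.0724  0.9957]
scene [(np.float64(0.076), np.int64(28)), (np.float64(0.079), np.int64(30)), (np.float64(0.082), np.int64(27)), (np.float64(0.085), np.int64(52)), (np.float64(0.088), np.int64(31)), (np.float64(0.091), np.int64(5)), (np.float64(0.094), np.int64(0)), (np.float64(0.097), np.int64(0)), (np.float64(0.1), np.int64(2)), (np.float64(0.103), np.int64(1)), (np.float64(0.106), np.int64(5)), (np.float64(0.109), np.int64(12)), (np.float64(0.112), np.int64(17)), (np.float64(0.115), np.int64(14)), (np.float64(0.118), np.int64(10)), (np.float64(0.121), np.int64(13)), (np.float64(0.124), np.int64(22)), (np.float64(0.127), np.int64(59)), (np.float64(0.13), np.int64(58)), (np.float64(0.133), np.int64(15)), (np.float64(0.136), np.int64(9)), (np.float64(0.139), np.i
[... 415 characters left out ...]
np.int64(11)), (np.float64(0.097), np.int64(5)), (np.float64(0.1), np.int64(2)), (np.float64(0.103), np.int64(0)), (np.float64(0.106), np.int64(7)), (np.float64(0.109), np.int64(12)), (np.float64(0.112), np.int64(17)), (np.float64(0.115), np.int64(15)), (np.float64(0.118), np.int64(19)), (np.float64(0.121), np.int64(18)), (np.float64(0.124), np.int64(14)), (np.float64(0.127), np.int64(28)), (np.float64(0.13), np.int64(49)), (np.float64(0.133), np.int64(26)), (np.float64(0.136), np.int64(9)), (np.float64(0.139), np.int64(9)), (np.float64(0.142), np.int64(6)), (np.float64(0.145), np.int64(7)), (np.float64(0.148), np.int64(8)), (np.float64(0.151), np.int64(7)), (np.float64(0.154), np.int64(8))]
```

View pics/scene5z.png

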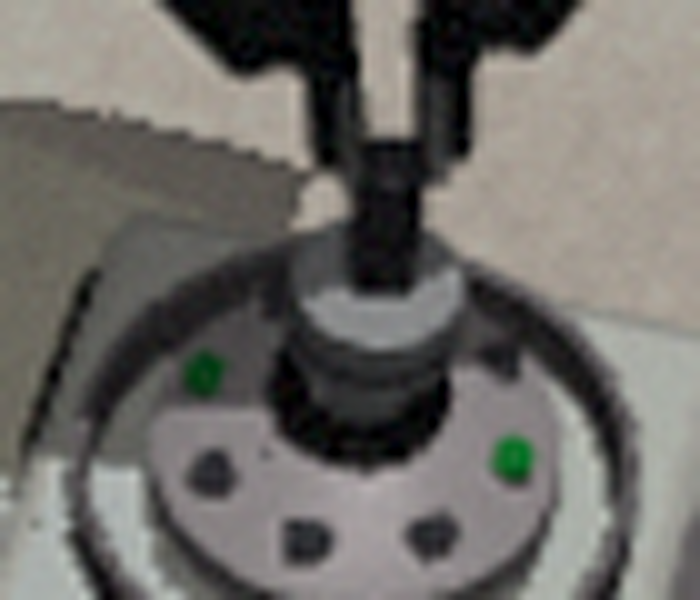

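View pics/side5z.png

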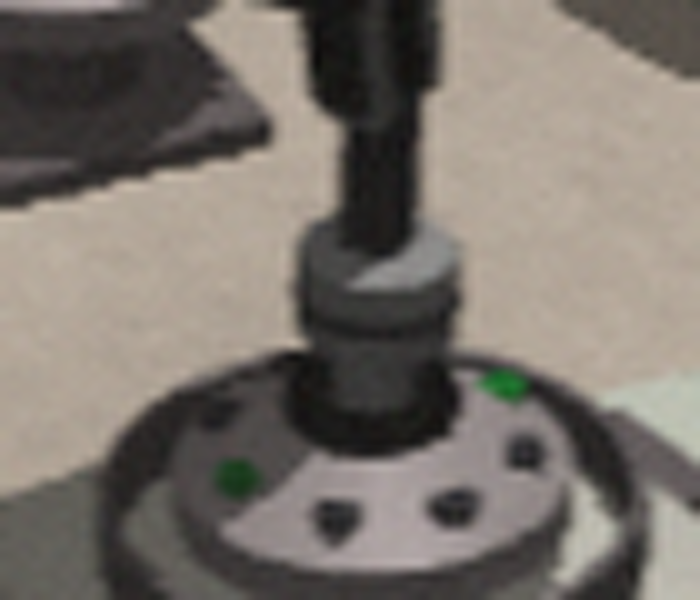

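Call:
carry_out(
  delta_pos=[
    [0.1, -0.25, -0.05],
    [0, 0, 0],
  ],
  twist=[0, 0],
)

```text
time: 15.8
tool_pos: [0.5406, 0.1513, 0.1512]
orientation: [0.474, 0.879, 0.017, 0.042]
contact_force: [1.0, 0.3, -1.6]
opening: 0.0127
```

```bash
python3 go.py .5406 .1512 .152
```

```text
t 15.8 pos [0.5406 0.1513 0.1512] j [ 0.2938  0.2748 -0.108   1.1039 -0.0348  1.2805] open 0.01270323526584543 F [ 1.0476  0.298  -1.6442] T [-0.0005  0.1469 -0.0156]
jaw yaw 33.496861290670395 toolz [ 0.0904 -0.009  -0.9959]
delta rows [-0.0073 -0.0005 -0.0418] lateral only: [-0.0049 -0.0035  0.    ]
per 20mm down [ 0.0572 -0.0705  0.9959]
```

```bash
cat > tilt.py <<'E'
from h import *
import sys
tag=sys.argv[1]
for n in ["scene","side"]:
    im,d,P=shot(n,n+tag); C=cloud(n,d,P); x0=np.array([.541,.151])
    rr=np.hypot(C[...,0]-x0[0],C[...,1]-x0[1])
    for lab,m in [("shoulder",(rr<.0205)&(rr>.0095)&(abs(C[...,2]-.130)<.006)),("rotor",(rr<.05)&(rr>.028)&(abs(C[...,2]-.08)<.003))]:
        # also drop edge px
        m=cv2.erode(m.astype(np.uint8),np.ones((2,2)))>0
        X=C[m]
        for it in range(4):
            A=np.c_[X[:,:2]-x0,np.ones(len(X))]; s=np.linalg.lstsq(A,X[:,2],rcond=None)[0]; e=X[:,2]-A@s; X=X[abs(e)<max(2*e.std(),.0007)]
        print(n,lab,len(X),"axis lean x,y",-s[:2],"z at centre",s[2],"sd",e.std())
E
python3 tilt.py 6; python3 go.py .5406 .1512 .152
```

```text
scene shoulder 62 axis lean x,y [ 0.0746 -0.0914] z at centre 0.13051551331161898 sd 0.0013517580491643106
scene rotor 12 axis lean x,y [0.0227 0.0104] z at centre 0.0782619374430088 sd 0.001345778434524582
side shoulder 27 axis lean x,y [-0.0133  0.0231] z at centre 0.13224510555205918 sd 0.0009536736533345807
side rotor 32 axis lean x,y [-0.0291 -0.0336] z at centre 0.07980002758634543 sd 0.0007465799045762918
t 15.9 pos [0.541  0.1514 0.1511] j [ 0.2938  0.2756 -0.1072  1.1039 -0.0349  1.2805] open 0.012398586209956146 F [-0.4486  0.803  -0.7719] T [-0.0324  0.1806 -0.0243]
jaw yaw 33.49458950668487 toolz [ 0.0905 -0.009  -0.9959]
delta rows [ 0.0006 -0.0191 -0.0477] lateral only: [ 0.0033 -0.0224 -0.0018]
per 20mm down [ 0.0573 -0.0706  0.9959]
```

Run:
```python
from h import *
for n in ["scene","side"]:
    im=cv2.imread(f"pics/{n}6.png");P=pose(n)
    for z in (.08,.1,.117,.13,.15): print(n,z,proj(n,(.5395,.151,z),P))
    u,v=proj(n,(.5395,.151,.115),P).astype(int)
    c=im[v-20:v+20,u-20:u+20]; cv2.imwrite(f"pics/{n}6z.png",cv2.resize(c,None,fx=15,fy=15,interpolation=cv2.INTER_NEAREST)); print(u-20,v-20)
    g=cv2.cvtColor(im,cv2.COLOR_BGR2GRAY)
    for r_ in range(v-18,v+16): print(r_,g[r_,u-15:u+17])
```

```text
scene 0.08 [332.6676 184.0244]
scene 0.1 [332.9659 179.1097]
scene 0.117 [333.2259 174.8279]
scene 0.13 [333.4287 171.4868]
scene 0.15 [333.7478 166.2294]
313 155
157 [152 145 158 160 166 169 170  94   6  12  46  51  29  72  84  60  50  52
  23  54  67  23  12  32 151 169 164 162 161 166 167 166]
158 [ 84  75 136 151 163 168 167  98  12   2  32  47  32  22  25  25  26  29
   4  52  62  30  15  61 148 162 161 159 160 165 166 162]
159 [ 87  86  89  79 129 151 166 104  18   1  31  46  31  31  26  28  23  22
  12  51  56  78  86 123 153 164 163 159 160 160 162 160]
160 [ 91  89  88  86  83  79 138 105  81  82  56  44  29  22  31  28  30  24
  19  53  55 146 164 162 158 160 161 160 156 156 160 159]
161 [ 86  88  89  91  88  81  85 107 154 169 116  58  37  21  22  26  45  34
  12  68  75 145 153 158 159 158 157 158 158 156 158 162]
162 [ 90  90  92  92  87  90  82 150 166 170 135 102  58  17  15  14  21  22
  10 108 137 150 158 158 162 158 159 153 158 160 161 164]
163 [ 89  88  89  88  88  85  81 143 162 163 149 162  92  11  22  22  16   7
  14 151 161 158 157 161 165 160 159 151 158 157 1
[... 7668 characters left out ...]
 104 143 138 138 122  98]
204 [ 39  35  33  52  67  74  79  73  53  26  23  27  23  27  25  31  30  34
  34  30  22  28  32  30  25  56 121 139 141 138 138 137]
205 [ 43  33  45  66  71  74  70  76  62  35  25  27  27  25  26  28  23  26
  25  31  27  30  30  24  31 107 144 141 137 138 138 134]
206 [ 68  61  68  73  75  76  76  79  74  57  37  30  24  26  28  29  29  27
  28  27  26  18  27  35  50 112 143 141 137 142 126 102]
207 [ 68  77  69  73  77  75  75  76  74  79  69  58  37  28  28  25  27  25
  27  27  35  39  63 122 146 148 146 142 142 142 107  65]
208 [ 77  72  72  75  75  74  75  79  76  85 121 141 109  69  61  53  47  48
  52  73 105 138 150 150 150 147 146 145 146 141 102  50]
```

View pics/side6z.png

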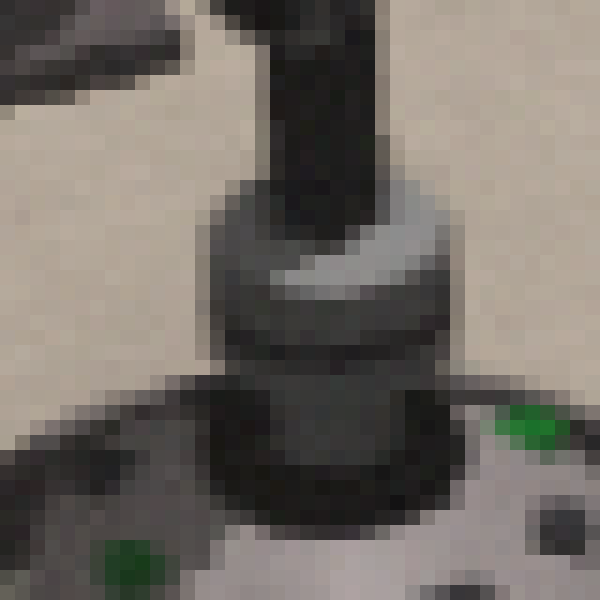

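View pics/scene6z.png

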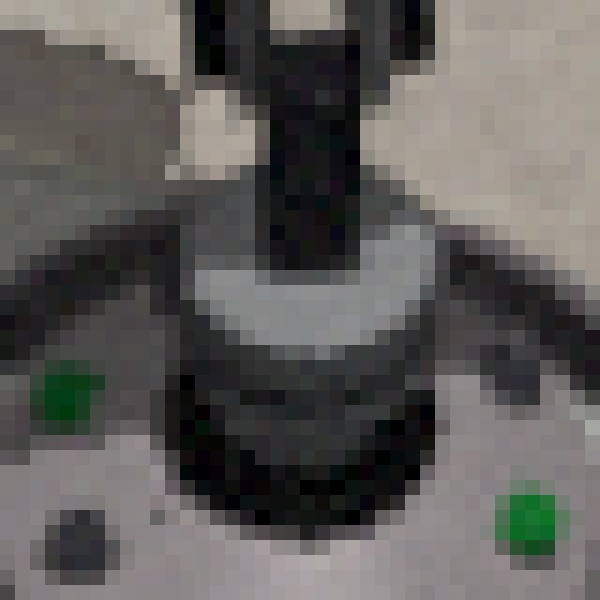

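View pics/side6.png

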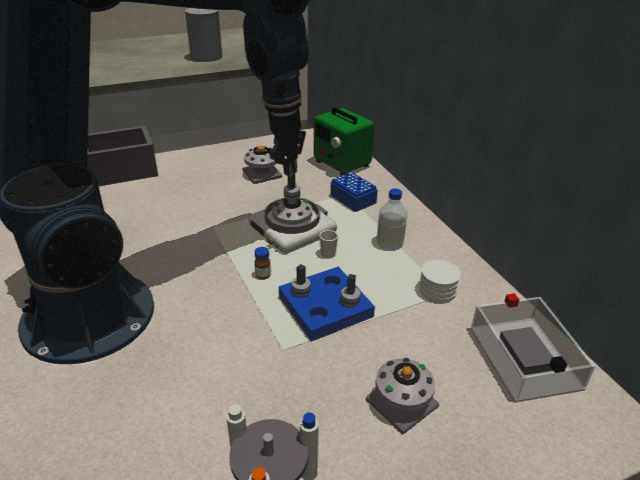

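Run:
```python
from h import *
s=telemetry.read_state();print(s["time"],s["tool_pos"],s["contact_force"],s["opening"])
print(r.close_job())
```

```text
15.9 [0.541  0.1514 0.1511] [-0.4486  0.803  -0.7719] 0.012398586209956146
the job is handed in; nothing more can be done
None
```

The socket for the mounted rotor's nut is pushed down over it and still gripped at 60 N. I handed the job in at 15.9 s; no verdict was reported.

**What I did:**
- **Nut size:** it measured about 13 mm across flats, inside a collar bore of about 27 mm. That calls for the socket with the 23 mm nose.
- **First socket:** its nose measured about 28 mm in the side camera, which fits the 29 mm one. I put it back in its own pocket without trying it on the nut.
- **Second socket:** its nose measured 22.8 mm. I turned it to line up with the nut and it went down on the first try. I did not touch the third socket.

**Last checks:**
- **Seating:** the foot is about 79–80 mm above the bench from the gripper height (seat 80 mm). The shoulder top was about 130.5 mm by the scene camera and 132 mm by the side camera.
- **Position and lean:** in both cameras the nose or shoulder was centred in the collar to within about 1 mm. Edge positions gave a lean of about 0.015 rad.
- **Everything else:** the last side picture shows the other two sockets upright in their pockets and the bystanders where they were.

**Doubtful or disagreeing:**
- **Tool tilt:** it drifted to about 0.09 rad during the job, but the socket itself looked upright.
- **Plane fits for lean:** fits to the depth images were too noisy to use. The scene camera gave about 0.1 rad, over the 0.08 limit, and the side camera about 0.03 rad, so I relied on the image edges.
- **Press check:** the one extra push down slid the gripper about 6 mm sideways. I moved it back before the final checks.

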